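Change over the tube strips in a thermal cycler

TASK

Change over the thermal cycler for its next run: first back the black pressure knob on the lid off to its zero stop, then swing the lid up until it stays open by itself and let go of it. Move the finished red-capped tube strip from the cycler's block into the green rack and load every fresh blue-capped strip from the rack into the block, each with all eight tubes fully home in one column of wells. Then lower the lid gently until it is shut, never letting it drop, with the knob still at zero, and without disturbing the bottle, the vial and the microtube block beside the work.

Things in the scene. Friction and masses are not known exactly. Their poses are not given: they have to be found in the camera images.
- cycler: thermal cycler, cream housing 260 mm deep, 190 mm wide, deck 110 mm high; fixed. Origin on the bench under the centre of its well block; x points to its back (display at the -x face, 56 mm before the origin), y to the left for someone in front of it, z up. The tall microscope stands left of it, between it and the robot's start pose.
- block (a point): centre of the top face of the cycler's grey well block, 114 mm above the bench, 4 mm proud of the deck; axes as the cycler's. 12 columns of 8 wells, pitch 9 mm: a column runs along x (x = -31.5 .. 31.5 mm), columns lie at y = -49.5, -40.5 .. 49.5 mm. Wells open 7.2 mm, 19 mm deep. The lid's hinge is 88 mm behind; the open lid stands upright there. The finished strip starts at y = -13.5 mm.
- lid (a joint): the cycler's lid, 0.6 kg, rad: 0 shut, 1.62 open against its stop. Hinged along y at its rear. It balances at about 1.28 rad: below that it falls shut fast, beyond it falls back to the stop and stays. 3 N at the tab lifts it. Shut, it clears seated strips by 1.5 mm.
- lid_tab (a point): middle of the dark grip tab on the lid's front edge: 24 mm wide (y), 15 mm thick (z), standing 42 mm out of the edge; the point is 18 mm from its end. Turns with the lid: x to the hinge, z out of the lid's top; on an arc about the hinge line (lid frame: 168 mm before it, 17.5 mm above it). Gripped across the 24 mm from above it pivots in the fingers, so the tool can point down all along the arc.
- lid_hinge (a point): middle of the lid's hinge line, 114 mm above the bench, 88 mm behind the block's centre; axes turn with the lid, y along the hinge.
- pressure_knob (a joint): lid-pressure knob on the lid, rad: 0 is its zero stop (backed right off; white pointer at the red mark, toward the lid's front edge), positive is clockwise from above (tightened), up to 2.8. Counter-clockwise brings it to zero. Friction 0.04 Nm; stays where left.
- knob_grip (a point): on the knob's axis, over the block's centre, 10 mm below the knob's top and about 180 mm above the bench with the lid shut. Turns with the knob: x along its bar grip, pointer at the -x end. Bar 42 mm long (x), 14 mm wide (y), 32 mm high, rising from a round foot 46 mm across whose top is 19 mm below this point.
- rack: green strip rack, loose, 90 x 164 mm, 50 mm high, 0.45 kg. Origin: centre of its underside, z up. 16 columns of 8 wells like the block's, pitch 9 mm: columns run along x (x = -31.5 .. 31.5 mm) and lie at y = -67.5, -58.5 .. 67.5 mm. Fresh strips start at y = -58.5, -22.5 or 13.5 mm; the column at 49.5 mm is free. Fully home, a strip's origin is 50 mm above the rack's.
- strip_1: fresh tube strip (may be absent), starts in the rack: eight 0.2 ml tubes in a row, blue caps, rigid, 16 g. Band of caps and collar 70.5 x 7.6 x 10 mm, gripped across its 7.6 mm; below it 8 tapered tubes at 9 mm pitch, 15.5 mm long, 5.6 mm thick at the collar, 2.4 mm at the tip. Origin: mid-row on the collar's underside, which rests on block or rack when fully home; x along the row, z up.
- strip_2: fresh tube strip (may be absent), starts in the rack: eight 0.2 ml tubes in a row, blue caps, rigid, 16 g. Band of caps and collar 70.5 x 7.6 x 10 mm, gripped across its 7.6 mm; below it 8 tapered tubes at 9 mm pitch, 15.5 mm long, 5.6 mm thick at the collar, 2.4 mm at the tip. Origin: mid-row on the collar's underside, which rests on block or rack when fully home; x along the row, z up.
- strip_3: fresh tube strip (may be absent), starts in the rack: eight 0.2 ml tubes in a row, blue caps, rigid, 16 g. Band of caps and collar 70.5 x 7.6 x 10 mm, gripped across its 7.6 mm; below it 8 tapered tubes at 9 mm pitch, 15.5 mm long, 5.6 mm thick at the collar, 2.4 mm at the tip. Origin: mid-row on the collar's underside, which rests on block or rack when fully home; x along the row, z up.
- finished: the finished tube strip, starts in the block: eight 0.2 ml tubes in a row, red caps, rigid, 16 g. Band of caps and collar 70.5 x 7.6 x 10 mm, gripped across its 7.6 mm; below it 8 tapered tubes at 9 mm pitch, 15.5 mm long, 5.6 mm thick at the collar, 2.4 mm at the tip. Origin: mid-row on the collar's underside, which rests on block or rack when fully home; x along the row, z up.
- bottle_amber: bystander: amber bottle with white cap, 51 mm across, 96 mm high, left of the cycler. Origin: centre of its underside.
- microtube_block: bystander: yellow block of microtubes, 62 x 118 x 36 mm, to the right. Origin: centre of its underside.
- vial_a: bystander: small amber vial with white cap, 25 mm across, 56 mm high, right of the cycler. Origin: centre of its underside.

How it is judged:
On the way, in this order (a step that is already met when the one before it is completed fails the run):
1. the pressure knob is backed off to its zero stop (value of joint pressure_knob below 0.08 rad), for 0.2 s.
2. the lid stands open by itself, let go (value of joint lid above 1.4 rad and contact force between each of the fingers, the arm and cycler below 0.1 N), for 0.5 s.
3. the finished strip is home in the rack and every fresh strip is home in the block (z of strip_1 in the frame of block between -0.003 and 0.002 m and x of strip_1 in the frame of block between -0.003 and 0.003 m and y of strip_1 in the frame of block between -0.053 and 0.053 m and angle between the x axis of each of strip_1, strip_2, strip_3 and the x axis of block, either way round below 0.06 rad and angle between each of strip_1, strip_2, strip_3, finished's own z axis and vertical below 0.06 rad and z of strip_2 in the frame of block between -0.003 and 0.002 m and x of strip_2 in the frame of block between -0.003 and 0.003 m and y of strip_2 in the frame of block between -0.053 and 0.053 m and z of strip_3 in the frame of block between -0.003 and 0.002 m and x of strip_3 in the frame of block between -0.003 and 0.003 m and y of strip_3 in the frame of block between -0.053 and 0.053 m and z of finished in the frame of rack between 0.047 and 0.052 m and x of finished in the frame of rack between -0.003 and 0.003 m and y of finished in the frame of rack between -0.071 and 0.071 m and angle between the x axis of finished and the x axis of rack, either way round below 0.06 rad), for 0.3 s.
4. the lid is shut (value of joint lid below 0.03 rad), for 0.3 s.
At the end, for the whole second after the job is handed in: Lid shut (within 0.03 rad), knob within 0.1 rad of zero. Every fresh strip in the block and the finished one in the rack, any column: collar within 2 mm of the top face, within 3 mm and 0.06 rad of true along the column, upright. Rack flat on the bench (all of step 3 and value of joint lid below 0.03 rad and value of joint pressure_knob below 0.1 rad and angle between rack's own z axis and vertical below 0.05 rad and linear speed of rack below 0.02 m/s); the robot touches nothing.
It fails at once if the lid is dropped shut (swinging down faster than 4 rad/s, as in a fall from about 25 mm at the tab or more) (velocity of joint lid below -4 rad/s).
It fails at once if a bystander is pushed more than 30 mm or tipped (distance of any of bottle_amber, microtube_block, vial_a from where it was at the start of the episode above 0.03 m or angle between any of bottle_amber, microtube_block, vial_a's own z axis and vertical above 0.4 rad).
Of strip_1, strip_2, strip_3 only 2 to 3 are there at a start; the rules pass over those that are not, and their reading is None.
At some moment in a run one of rack may be knocked a few centimetres aside while the robot is not near it.
It also fails if it takes over 210 s, if anything falls off the work surface, if the arm or the gripper's body presses on something with over 40 N, if the wrist force passes 120 N, or if a joint passes its speed limit or range.

ROBOT

A 7-joint arm with a two-finger parallel gripper is mounted at the origin on a cart in front of the work surface, level with it; the furniture and walls round the work are solid. World frame = base frame: x ahead of the robot, y to its left, z up, the work surface at z = 0. Lengths are in m, angles in rad, forces in N, time in s.
With the tool pointing down it reaches from about 0.425 to 0.875 m from the base axis. Payload 4.7 kg.
Tool frame: the origin (TCP) lies at the very end of the fingers, on their centre line; the grasp point (between the pads) lies behind it (ctrl.tcp_to_grasp is the z of the grasp point in the tool frame, in m); z points along the fingers, y is the line along which they close (so a half turn about z gives the same grasp; the last joint's range is limited). The gripper opens to 87 mm and grips with 3 to 60 N. Pads are 19 mm wide; open, the fingers measure 117 mm over their backs; the gripper's body (75 mm by 190 mm) begins 51 mm behind the grasp point.
Start: joints at [-1.301, 0.321, -0.07, 1.45, 0.023, 1.371, -0.057], TCP at [0.164, 0.629, 0.223] pointing down, gripper open.
Joint ranges: [-2.86, 2.86], [-0.3, 2.09], [-1.38, 1.24], [0.06, 2.45], [-1.56, 4.7], [0.09, 2.05], [-2.69, 2.69]. Speed limits (rad/s): [2.57, 2.57, 3.14, 3.14, 3.14, 3.14, 3.14].

INTERFACE

Orientations are given as a rotation vector (axis times angle).
In Python, from bench import ctrl gives the robot as it stands.
- The arm moves only by the tool step_arm, never from a script. Its argument "targets" is a list of rows, each a list of 7 numbers: the shift along the world's x, y, z in cm, then the turn, a rotation vector about the world's x, y, z in degrees, then the opening, from 0 (shut) to 1 (fully open). A call has exactly 5 rows; each row shifts and turns the commanded pose from where the row before left it; what a row does not reach is not made up. A row lasts 1/12 s, in which the tool goes at most 41.7 mm and 7.16 degrees, less where a joint would pass 70% of its speed; a pose out of reach is approached as far as the arm can. A call with a gripper value outside its range is refused whole. The fingers move at their own pace and stop on an object; "force" is the grip in N (left out, the last holds). Time passes only in rows, so rows that do not move let the fingers close, or fill a call up. It gives the time, the measured TCP pose, the force, the opening and the grip force at its end, in the units of the state.
- ctrl.get_state(): the state, without advancing time (a new reading comes with each control period).
- ctrl.get_image(name): name is "scene" or "side" or "wrist"; returns (picture, depth): 400x640x3 uint8, red, green, blue; 400x640 float32, m along the optical axis (not along the pixel's ray), 0 where there is no reading.
- ctrl.camera_params(name): a dict with "intrinsics" (3x3 intrinsics, pixels), "distortion" ([k1, k2, p1, p2, k3] as OpenCV has them; the pictures are not rectified), "rvec" (rotation vector, rad) and "tvec" (3), from world to camera coordinates, as OpenCV has them; the wrist camera has in their place "hand_eye" (4x4, takes a point from camera to tool coordinates, whose origin is the TCP and whose axes are the flange's). Camera axes: x right, y down, z forward; pixel columns grow to the right and rows downward; lengths in m; the calibration is good to about 2 mm. A picture is of the moment at which its call begins: read the wrist's pose just before it. camera_params takes no time and is no camera call.
- ctrl.close_job(): hands the job in; it is judged then, once.
The state is a dict: "time": time; "joint_positions": joint angles; "qd": joint speeds; "joint_torque": joint torques, N m; "position": TCP position; "tool_rot": TCP orientation; "ft_force": force on the tool from outside, world axes, zero at the start; "torque": the same for the moment, N m; "grip_width": opening from 0.0 (shut) to 1.0 (fully open); "grip_force": force on a finger pad.
Only numpy, scipy, OpenCV 4.12 (cv2) and the standard library are available. Lean on these libraries where they do the work, as an engineer would, in place of code of your own. Each camera call takes 0.05 s, during which the arm holds its last target. There are 200 camera calls.

## Working session

There is one attempt and no reset: what is moved stays moved. The work goes in short steps, Python scripts to look and compute and a tool call to move; the robot and the scene stay as the last step left them, time stands still between calls to the robot, and variables do not carry over. Pictures are saved under pics/ and viewed, at most 14 in all, crops included, and the job is handed in when it is done.

Besides the shell and the picture viewer there is one more tool, called after ">>>" as name(argument=value, ...), one argument or row to a line, values as JSON. step_arm: Moves the arm, as the interface text tells. Its arguments: {"type":"object","properties":{"targets":{"type":"array"},"force":{"type":"number"}},"required":["targets"]}

```bash
mkdir -p pics; cat > h.py <<'E'
import numpy as np, cv2
from bench import ctrl
from scipy.spatial.transform import Rotation as R
def snap(name,fn=None):
    s=ctrl.get_state(); im,d=ctrl.get_image(name)
    if fn: cv2.imwrite('pics/'+fn,im[:,:,::-1])
    p=ctrl.camera_params(name); K=np.array(p['intrinsics']);D=np.array(p['distortion'])
    if 'hand_eye' in p:
        T=np.eye(4);T[:3,:3]=R.from_rotvec(s['tool_rot']).as_matrix();T[:3,3]=s['position'];T=T@np.array(p['hand_eye'])
    else:
        T=np.eye(4);T[:3,:3]=R.from_rotvec(np.ravel(p['rvec'])).as_matrix();T[:3,3]=np.ravel(p['tvec']);T=np.linalg.inv(T)
    return im,d,K,D,T
def rays(uv,K,D):
    n=cv2.undistortPoints(np.float32(uv).reshape(-1,1,2),K,D).reshape(-1,2)
    return np.c_[n,np.ones(len(n))]
def atz(uv,z,c):
    im,d,K,D,T=c; r=rays(uv,K,D)@T[:3,:3].T
    return T[:3,3]+r*((z-T[2,3])/r[:,2])[:,None]
def cloud(c):
    im,d,K,D,T=c; v,u=np.mgrid[:400,:640]; uv=np.c_[u.ravel(),v.ravel()]
    P=rays(uv,K,D)*d.reshape(-1,1); return (P@T[:3,:3].T+T[:3,3]).reshape(400,640,3)
def proj(P,c):
    im,d,K,D,T=c; Ti=np.linalg.inv(T)
    return cv2.projectPoints(np.float64(P).reshape(-1,1,3),cv2.Rodrigues(Ti[:3,:3])[0],Ti[:3,3],K,D)[0].reshape(-1,2)
E
python3 - <<'E'
from h import *
import pickle
for n in['scene','side','wrist']:
    c=snap(n,n+'0.png'); pickle.dump(c,open(n+'0.pkl','wb')); print(n,c[4].round(3).tolist())
print(ctrl.get_state(),ctrl.tcp_to_grasp)
E
```

```text
scene [[0.873, -0.363, 0.324, 0.161], [-0.487, -0.676, 0.553, -0.916], [0.018, -0.641, -0.767, 0.926], [0.0, 0.0, 0.0, 1.0]]
side [[-0.984, -0.113, 0.14, 0.372], [-0.18, 0.6, -0.78, 0.385], [0.004, -0.792, -0.61, 0.699], [0.0, 0.0, 0.0, 1.0]]
wrist [[0.252, 0.926, 0.282, 0.087], [0.968, -0.241, -0.075, 0.649], [-0.002, 0.292, -0.956, 0.384], [0.0, 0.0, 0.0, 1.0]]
{'time': 0.15, 'joint_positions': array([-1.30087746,  0.32165417, -0.07007409,  1.4513847 ,  0.02264456,
        1.37080031, -0.05688968]), 'qd': array([-0.00016446, -0.00186963,  0.00149063, -0.00319551, -0.00092666,
       -0.00132503, -0.00140378]), 'joint_torque': array([-4.64872574e-04, -4.91793108e+01, -4.05035745e-01, -3.12874746e+01,
       -6.40671677e-02,  4.04932641e-02,  1.28966358e-04]), 'position': array([0.16443671, 0.62842917, 0.22171681]), 'tool_rot': array([-4.00685748e-01, -3.11588058e+00,  2.29347753e-03]), 'ft_force': array([-0.28998247, -0.81300026, -0.20592124]), 'torque': array([ 0.0428275 , -0.03795746, -0.03014715]), 'grip_force': 0.0, 'grip_width': 1.000738441930243} -0.0187
```

View pics/scene0.png

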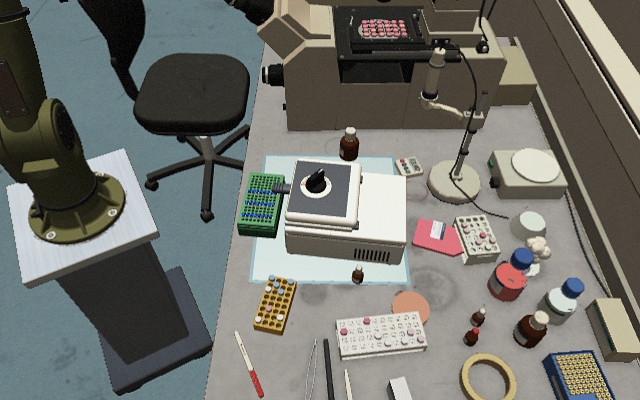

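View pics/side0.png

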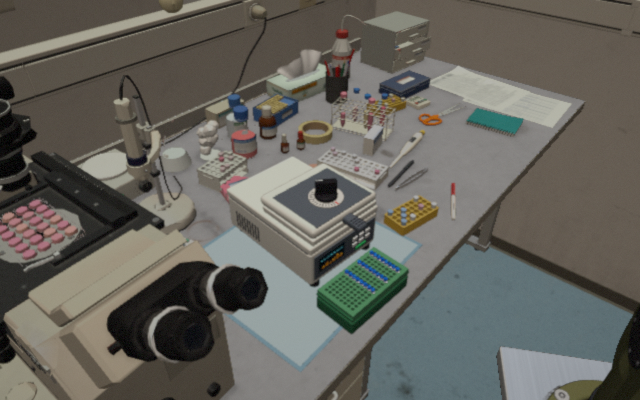

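The scene camera shows the rack at about (260,203) with three blue strips, the lid's tab at (281,187), the knob at (317,181), the bottle at (348,143) and the vial at (358,273). The side view shows the same. Next I'll use depth to measure.

```bash
python3 - <<'E'
from h import *
import pickle
c=pickle.load(open('scene0.pkl','rb')); s=pickle.load(open('side0.pkl','rb'))
for n,c_,b in(('scene',c,(225,130,420,290)),('side',s,(225,150,415,335))):
    im=c_[0][b[1]:b[3],b[0]:b[2],::-1]; cv2.imwrite(f'pics/{n}crop.png',cv2.resize(im,None,fx=3.1 if n=='side' else 4,fy=3.1 if n=='side' else 4,interpolation=cv2.INTER_CUBIC))
    P=cloud(c_)
    for lo,hi,l in((.045,.056,'rack'),(.105,.112,'deck'),(.14,.175,'lid'),(.18,.2,'knob')):
        m=(P[...,2]>lo)&(P[...,2]<hi)&(P[...,0]>.3)&(P[...,0]<.85)&(abs(P[...,1])<.32)&(c_[1]>0)
        if l=='rack': m&=(c_[0][...,1]>1.4*c_[0][...,0])
        Q=P[m]; 
        if len(Q)<5: continue
        r=cv2.minAreaRect(np.float32(Q[:,:2]*1000)); print(n,l,len(Q),r,np.median(Q[:,2]),Q[:,:2].min(0),Q[:,:2].max(0))
    im_=c_[0].astype(int); m=(im_[...,2]>1.5*im_[...,0])&(im_[...,2]>1.3*im_[...,1])&(abs(P[...,2]-.06)<.012)&(P[...,0]<.6)&(im_[...,2]>90)
    k,lab,st,ce=cv2.connectedComponentsWithStats(m.astype('uint8'))
    for i in range(1,k):
        if st[i,4]>15:
            Q=P[lab==i]; print(n,'blue',st[i,4],ce[i],Q.mean(0).round(4),Q.min(0).round(3),Q.max(0).round(3))
E
```

```text
scene rack 1266 ((463.7410888671875, -125.7802734375), (406.7253112792969, 86.52545166015625), 55.652671813964844) 0.0487999661984464 [ 0.31578139 -0.31414058] [0.58320375 0.03889445]
scene deck 292 ((625.1419677734375, -72.46279907226562), (296.4527587890625, 407.0007019042969), 34.9731559753418) 0.10838681693942409 [ 0.56294058 -0.319514  ] [0.8496077  0.16660476]
scene lid 3081 ((644.7993774414062, -181.46527099609375), (453.096923828125, 310.13665771484375), 59.62044143676758) 0.153720442270329 [ 0.40480502 -0.31997887] [0.84997309 0.0095863 ]
scene knob 395 ((644.2576904296875, -139.0576934814453), (325.5431823730469, 323.2881774902344), 7.152166843414307) 0.1907009074058309 [ 0.5028781  -0.31970997] [0.82571943 0.01568187]
scene blue 56 [259.82142857 191.25      ] [ 0.3985 -0.2123  0.0563] [ 0.374 -0.23   0.05 ] [ 0.423 -0.194  0.061]
scene blue 64 [259.46875 202.96875] [ 0.3828 -0.2453  0.0566] [ 0.354 -0.265  0.05 ] [ 0.41  -0.225  0.063]
scene blue 73 [256.26027397 215.02739726] [ 0.3617 -0.2743  0.0564] [ 0.333 -0.294  0.051] [ 0.391 -0.253  0.061]
side rack 2240 ((409.3946
[... 361 characters left out ...]
((626.4801635742188, -88.88088989257812), (600.6535034179688, 211.45567321777344), 58.642147064208984) 0.15509699637302643 [ 0.41633501 -0.31999665] [0.84994836 0.16155415]
side knob 966 ((649.3653564453125, -78.41822814941406), (343.94500732421875, 464.4307861328125), 3.4034247398376465) 0.19117661432485372 [ 0.49140942 -0.31986874] [0.83220218 0.15730726]
side blue 90 [384.12222222 260.48888889] [ 0.3616 -0.2714  0.0563] [ 0.334 -0.299  0.049] [ 0.39  -0.253  0.061]
side blue 103 [372.06796117 270.2038835 ] [ 0.3819 -0.2417  0.0563] [ 0.353 -0.265  0.049] [ 0.41  -0.222  0.06 ]
side blue 106 [359.40566038 280.36792453] [ 0.4023 -0.2121  0.0563] [ 0.374 -0.236  0.048] [ 0.431 -0.192  0.061]
```

View pics/scenecrop.png

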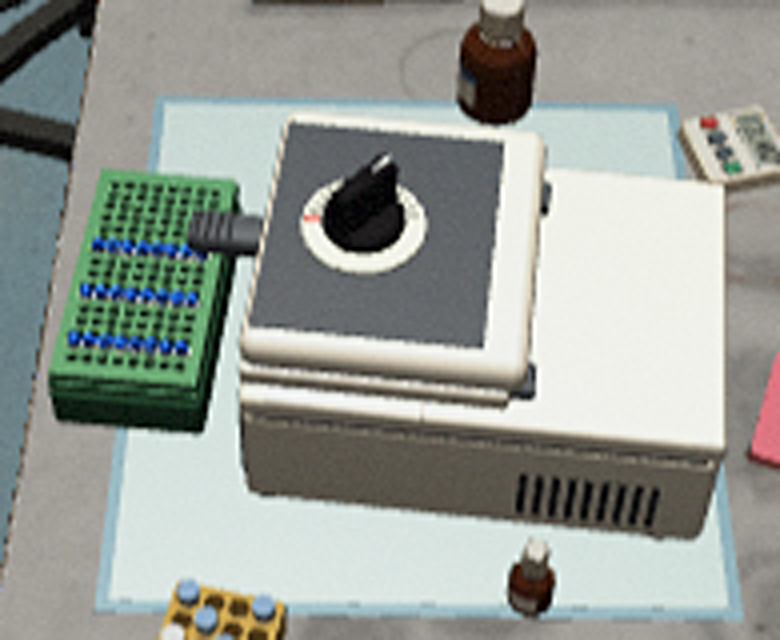

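View pics/sidecrop.png

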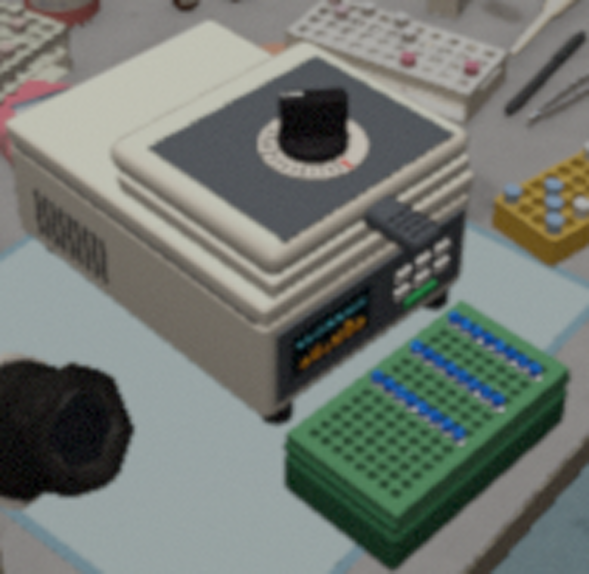

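Crop findings: the lid panel corners, rear deck corners and knob bar are visible. The knob's white pointer end is at crop (383,160) in the scene view and (290,93) in the side view. Projecting these.

```bash
python3 - <<'E'
from h import *
import pickle
c=pickle.load(open('scene0.pkl','rb')); s=pickle.load(open('side0.pkl','rb'))
A=lambda p:np.array(p)/4+[225,130]
B=lambda p:np.array(p)/3.1+[225,150]
d=lambda a,b:np.degrees(np.arctan2(*(b-a)[:2][::-1])).round(1)
L=atz(A([(288,122),(505,138),(487,348),(247,330)]),.155,c);print('panel',L.round(4).tolist(),'mean',L.mean(0),d(L[0],L[1]),d(L[3],L[2]),d(L[3],L[0]),d(L[2],L[1]))
D=atz(A([(725,182),(725,450)]),.11,c);print('deck',D.round(4).tolist(),d(D[1],D[0]))
T=atz(A([(192,215),(192,247),(262,222),(262,252)]),.139,c);print('tab',T.round(4).tolist())
K=atz(A([(383,155),(335,188)]),.190,c);print('knob',K.round(4).tolist(),d(K[1],K[0]))
L=atz(B([(320,58),(452,135),(287,240),(152,148)]),.155,s);print('side panel',L.round(4).tolist(),L.mean(0),d(L[1],L[0]),d(L[2],L[3]))
K=atz(B([(281,93),(348,93)]),.19,s);print('knob',K.round(4).tolist(),K.mean(0),d(K[1],K[0]))
T=atz(B([(402,200),(368,215),(400,242),(436,225)]),.139,s);print('tab',T.round(4).tolist())
for n,cc in(('sc',c),('si',s)):
    P=cloud(cc);m=(P[...,2]>.183)&(P[...,2]<.195)&(np.hypot(P[...,0]-.49,P[...,1]+.16)<.06)&(cc[1]>0);Q=P[m]
    print(n,len(Q),np.median(Q[:,2]),Q[:,:2].mean(0),cv2.minAreaRect(np.float32(Q[:,:2]*1000)))
    m=(P[...,2]>.108)&(P[...,2]<.25)&(np.hypot(P[...,0]-.55,P[...,1]+.13)<.2)&(cc[1]>0)
E
```

```text
panel [[0.4831, -0.2487, 0.155], [0.5852, -0.3174, 0.155], [0.4999, -0.4396, 0.155], [0.3968, -0.3708, 0.155]] mean [ 0.49124397 -0.34413115  0.155     ] -33.9 -33.7 54.7 55.1
deck [[0.7054, -0.3737, 0.11], [0.5948, -0.5279, 0.11]] 54.3
tab [[0.4105, -0.2732, 0.139], [0.4006, -0.2941, 0.139], [0.4423, -0.2961, 0.139], [0.4326, -0.3154, 0.139]]
knob [[0.502, -0.3245, 0.19], [0.4684, -0.3333, 0.19]] 14.6
side panel [[0.495, -0.4154, 0.155], [0.4009, -0.3466, 0.155], [0.4834, -0.2307, 0.155], [0.5798, -0.2995, 0.155]] [ 0.48979978 -0.32304032  0.155     ] -36.2 -35.5
knob [[0.5041, -0.3225, 0.19], [0.4645, -0.33, 0.19]] [ 0.48427242 -0.32625957  0.19      ] 10.7
tab [[0.4253, -0.2975, 0.139], [0.4435, -0.2798, 0.139], [0.4219, -0.2591, 0.139], [0.4029, -0.2782, 0.139]]
sc 0 nan [nan nan] ((0.0, 0.0), (0.0, 0.0), 0.0)
si 0 nan [nan nan] ((0.0, 0.0), (0.0, 0.0), 0.0)
  return _methods._mean(a, axis=axis, dtype=dtype,
  ret = ret.dtype.type(ret / rcount)
<stdin>:16: RuntimeWarning: Mean of empty slice.
  ret = um.true_divide(
```

```bash
python3 - <<'E'
from h import *
import pickle
pts=[]
for n in('scene','side','wrist'):
    c=pickle.load(open(n+'0.pkl','rb')); P=cloud(c); pts.append(P[(c[1]>0)])
P=np.vstack(pts)
xs=np.arange(.0,1.0,.05); ys=np.arange(.85,-.65,-.05)
print('y\\x  '+' '.join(f'{x:4.2f}' for x in xs))
for y in ys:
    r=[]
    for x in xs:
        m=(P[:,0]>=x)&(P[:,0]<x+.05)&(P[:,1]>=y-.05)&(P[:,1]<y)
        r.append(f'{int(P[m,2].max()*100):4d}' if m.any() else '   .')
    print(f'{y:5.2f}',' '.join(r))
E
```

```text
y\x  0.00 0.05 0.10 0.15 0.20 0.25 0.30 0.35 0.40 0.45 0.50 0.55 0.60 0.65 0.70 0.75 0.80 0.85 0.90 0.95
 0.85  -75  -75  -74  -74   20   19    8    5  -23  -23  -23  -23  -23  -24  -67    .    .    .    .    .
 0.80  -75  -75  -74   19   20   11    8  -24  -24  -23  -23  -22  -23  -23  -25    .    .    .    .    .
 0.75  -75  -75   33   33   19   12    2  -25  -24  -23  -23  -23  -24  -24  -25    .    .    .    .    .
 0.70  -75  -75   33   33   18   10  -25  -25  -24  -24  -24  -25  -25  -25  -26    .    .    .    .    .
 0.65  -75  -75   33   15   14    6  -24  -23  -23  -24  -26  -26  -26  -26  -27    .    .    .    .    .
 0.60  -75  -75   33   29    5  -23  -23  -23  -23  -23  -25  -26  -25  -26    .    .    .    .    .    .
 0.55  -75  -75  -75  -75  -25  -23  -23  -23  -23  -23  -25  -26  -26  -29    .    .    .    .    7    .
 0.50  -75  -75  -75  -74  -74  -74  -23  -22  -23  -23  -24  -25  -26    .    0    .    .  -58    7    8
 0.45  -75  -75  -75  -74  -74  -74  -65  -27  -23  -23  -24  -25    .    0    0    .    .  -57  -63  -67
 0.40  -75  -74  -75  -74  -75  -74  -68 
[... 1484 characters left out ...]
   6   15   19   19   15   14   11    0   23   37   23    2    0
-0.35    .    .  -75  -75    0    0    0   14   15   16   15   15   11   11   10    2   34   32    3    6
-0.40    .    .  -75    0    0    2    3    3   14   15   15   14   11   11    1    0    4    3    4    7
-0.45    .    .  -75    0    0    3    3    3    0   11   14   11   11   10    3    4    2    3    6    7
-0.50  -75  -74    0    0    1    3    3    0    0    5    5   11   11    3    4    5    4    0    5    6
-0.55  -75   -1    0    0    1    0    1    3    3    3    0    0    0    0    5    5    5    4   13    4
-0.60  -75    0    0    0    1    1    1    4    3    3    3    3    0    0    9    8    9    9    4   32
```

View pics/wrist0.png

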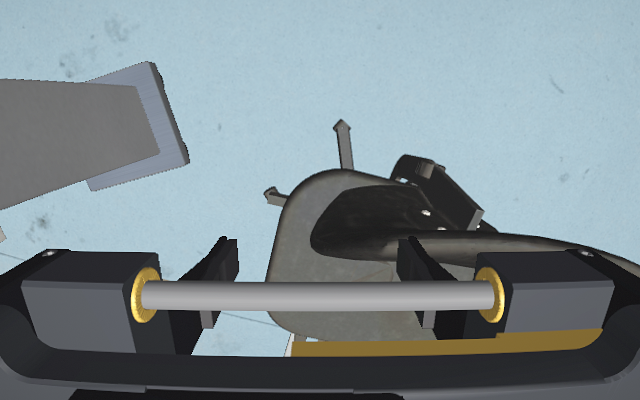

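The wrist view shows only the fingers and the floor. From the depth data, the microscope stands up to about 0.40 m at x≥0.45, y 0 to 0.25. I'll rise to z≈0.5 and swing over it.

>>> step_arm(
  targets=[
    [0,0,4,0,0,0,1],
    [0,0,4,0,0,0,1],
    [0,0,4,0,0,0,1],
    [0,0,4,0,0,0,1],
    [0,0,4,0,0,0,1],
  ],
)

```text
time: 0.57
position: [0.1644, 0.6283, 0.4244]
tool_rot: [0.401, 3.116, -0.0]
ft_force: [0.3, 0.4, 0.5]
grip_width: 1.002
grip_force: 0.0
```

>>> step_arm(
  targets=[
    [0,0,4,0,0,0,1],
    [0,0,4,0,0,0,1],
    [0,-2,0,0,0,0,1],
    [0,-2,0,0,0,0,1],
    [0,0,0,0,0,0,1],
  ],
)

```text
time: 0.98
position: [0.1652, 0.5868, 0.5048]
tool_rot: [0.403, 3.115, 0.003]
ft_force: [0.0, -0.7, 0.1]
grip_width: 0.997
grip_force: 0.0
```

```bash
python3 - <<'E'
from h import *
a0=np.array([.164,.588]);z=.5
r0=np.hypot(*a0); az0=np.degrees(np.arctan2(a0[1],a0[0])); az1=-34
n=30; P=[]
for i in range(n+1):
    t=i/n; r=r0*(1-t)+.586*t-.06*np.sin(np.pi*t); az=np.radians(az0+(az1-az0)*t); P.append((r*np.cos(az),r*np.sin(az)))
print(az0,r0); print((np.diff(P,axis=0)*100).round(1).tolist())
print(ctrl.get_state()['joint_positions'].round(2))
E
```

```text
74.41559883309554 0.6104424624811088
[[3.4, -1.8], [3.3, -2.0], [3.1, -2.2], [2.9, -2.3], [2.8, -2.5], [2.6, -2.6], [2.4, -2.7], [2.2, -2.8], [2.1, -2.9], [1.9, -2.9], [1.8, -3.0], [1.6, -3.1], [1.5, -3.1], [1.3, -3.1], [1.2, -3.2], [1.0, -3.2], [0.9, -3.3], [0.7, -3.3], [0.6, -3.4], [0.4, -3.4], [0.3, -3.4], [0.1, -3.5], [-0.1, -3.5], [-0.2, -3.5], [-0.4, -3.5], [-0.6, -3.5], [-0.8, -3.5], [-1.0, -3.5], [-1.3, -3.5], [-1.5, -3.4]]
[-1.3   0.27 -0.06  0.95  0.02  1.91 -0.04]
```

>>> step_arm(
  targets=[
    [3.4,-1.8,0,0,0,-5,1],
    [3.3,-2,0,0,0,-5,1],
    [3.1,-2.2,0,0,0,-5,1],
    [2.9,-2.3,0,0,0,-5,1],
    [2.8,-2.5,0,0,0,-5,1],
  ],
)

```text
time: 1.4
position: [0.3208, 0.48, 0.5015]
tool_rot: [-1.072, -2.953, 0.002]
ft_force: [-0.3, -0.4, 0.4]
grip_width: 0.998
grip_force: 0.0
```

>>> step_arm(
  targets=[
    [2.6,-2.6,0,0,0,-5,1],
    [2.4,-2.7,0,0,0,-5,1],
    [2.2,-2.8,0,0,0,-5,1],
    [2.1,-2.9,0,0,0,-5,1],
    [1.9,-2.9,0,0,0,-5,1],
  ],
)

```text
time: 1.82
position: [0.4326, 0.3404, 0.5017]
tool_rot: [-1.686, -2.651, 0.002]
ft_force: [0.1, 0.0, 0.2]
grip_width: 0.999
grip_force: 0.0
```

>>> step_arm(
  targets=[
    [1.8,-3,0,0,0,-5,1],
    [1.6,-3.1,0,0,0,-5,1],
    [1.5,-3.1,0,0,0,-5,1],
    [1.3,-3.1,0,0,0,-5,1],
    [1.2,-3.2,0,0,0,-5,1],
  ],
)

```text
time: 2.23
position: [0.5061, 0.1856, 0.5018]
tool_rot: [-2.219, -2.223, 0.002]
ft_force: [0.7, 0.8, 0.3]
grip_width: 1.001
grip_force: 0.0
```

>>> step_arm(
  targets=[
    [1,-3.2,0,0,0,-5,1],
    [0.9,-3.3,0,0,0,-5,1],
    [0.7,-3.3,0,0,0,-5,1],
    [0.6,-3.4,0,0,0,-5,1],
    [0.4,-3.4,0,0,0,-5,1],
  ],
)

```text
time: 2.65
position: [0.5418, 0.0195, 0.5018]
tool_rot: [-2.648, -1.691, 0.002]
ft_force: [0.6, -0.2, -0.6]
grip_width: 1.003
grip_force: 0.0
```

>>> step_arm(
  targets=[
    [0.3,-3.4,0,0,0,-5,1],
    [0.1,-3.5,0,0,0,-5,1],
    [-0.1,-3.5,0,0,0,-5,1],
    [-0.2,-3.5,0,0,0,-5,1],
    [-0.4,-3.5,0,0,0,-5,1],
  ],
)

```text
time: 3.07
position: [0.5385, -0.1544, 0.5019]
tool_rot: [-2.951, -1.078, 0.001]
ft_force: [0.3, -0.0, -0.6]
grip_width: 1.005
grip_force: 0.0
```

>>> step_arm(
  targets=[
    [-0.6,-3.5,0,0,0,-5,1],
    [-0.8,-3.5,0,0,0,-5,1],
    [-1,-3.5,0,0,0,-5,1],
    [-1.3,-3.5,0,0,0,-5,1],
    [-1.5,-3.4,0,0,0,-5,1],
  ],
)

```text
time: 3.48
position: [0.4864, -0.3284, 0.5017]
tool_rot: [-3.114, -0.414, 0.002]
ft_force: [0.0, 0.0, 0.1]
grip_width: 0.999
grip_force: 0.0
```

```bash
cat >> h.py <<'E'
def pose():
    s=ctrl.get_state(); M=R.from_rotvec(s['tool_rot']).as_matrix()
    print('pos',s['position'].round(4),'close az',np.degrees(np.arctan2(M[1,1],M[0,1])).round(2),'tilt z',M[:,2].round(4),'t',round(s['time'],2),'q',s['joint_positions'].round(2),'F',s['ft_force'].round(1),'M',s['torque'].round(2),'gw',round(s['grip_width'],3),'gf',round(s['grip_force'],1))
    return s,M
E
python3 -c "
from h import *
pose();c=snap('wrist','w1.png')"
```

```text
pos [ 0.4864 -0.3284  0.5017] close az -74.85 tilt z [-0.0012  0.     -1.    ] t 3.48 q [-0.09  0.27  0.89  1.05 -0.22  1.91 -0.59] F [0.  0.  0.1] M [-0.12  0.12 -0.01] gw 0.999 gf 0.0
```

View pics/w1.png

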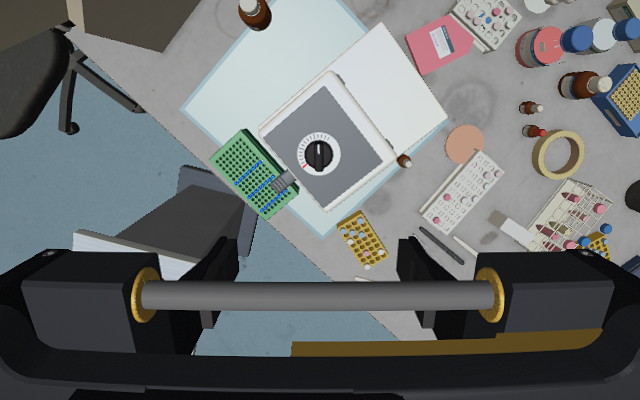

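The wrist view shows the whole cycler, with the knob at (319,154), the red mark near (300,160) and the rack at (253,173). I'll enlarge it.

```bash
python3 - <<'E'
from h import *
import pickle
c=snap('wrist'); pickle.dump(c,open('w1.pkl','wb'))
cv2.imwrite('pics/w1c.png',cv2.resize(c[0][65:215,200:400,::-1],None,fx=4,fy=4,interpolation=cv2.INTER_CUBIC))
P=cloud(c); im=c[0].astype(int)
m=(im[...,2]>1.5*im[...,0])&(im[...,2]>1.3*im[...,1])&(abs(P[...,2]-.057)<.012)&(P[...,0]<.5)&(im[...,2]>90)
k,lab,st,ce=cv2.connectedComponentsWithStats(cv2.dilate(m.astype('uint8'),np.ones((2,2))))
for i in range(1,k):
    if st[i,4]>40:
        v,u=np.nonzero(lab==i); Q=atz(np.c_[u,v],.06,c)[:,:2]; r=cv2.minAreaRect(np.float32(Q*1000)); w=np.linalg.svd(Q-Q.mean(0),full_matrices=False)[2][0]
        print('blue',st[i,4],Q.mean(0).round(4),r,np.degrees(np.arctan2(w[1],w[0])))
g=(im[...,1]>1.3*im[...,0])&(im[...,1]>1.25*im[...,2])&(P[...,2]>.042)&(P[...,2]<.058)&(P[...,0]<.55)
g=cv2.morphologyEx((g|m).astype('uint8'),cv2.MORPH_CLOSE,np.ones((5,5))); k,lab,st,ce=cv2.connectedComponentsWithStats(g);i=1+st[1:,4].argmax();v,u=np.nonzero(lab==i)
print('rack',cv2.minAreaRect(np.float32(atz(np.c_[u,v],.05,c)[:,:2]*1000)))
E
```

```text
blue 165 [ 0.4045 -0.2151] ((404.7373046875, -215.1197509765625), (9.265213012695312, 72.05572509765625), 56.065364837646484) 145.72962673476894
blue 156 [ 0.3848 -0.2452] ((384.3898620605469, -244.9542999267578), (9.756611824035645, 71.48876190185547), 55.39554977416992) 145.46472713381524
blue 151 [ 0.3642 -0.2742] ((364.2756042480469, -274.38153076171875), (9.537464141845703, 70.94489288330078), 55.29833221435547) 145.8700792699136
rack ((397.94085693359375, -225.58897399902344), (160.7989959716797, 88.20433807373047), 55.819149017333984)
```

View pics/w1c.png

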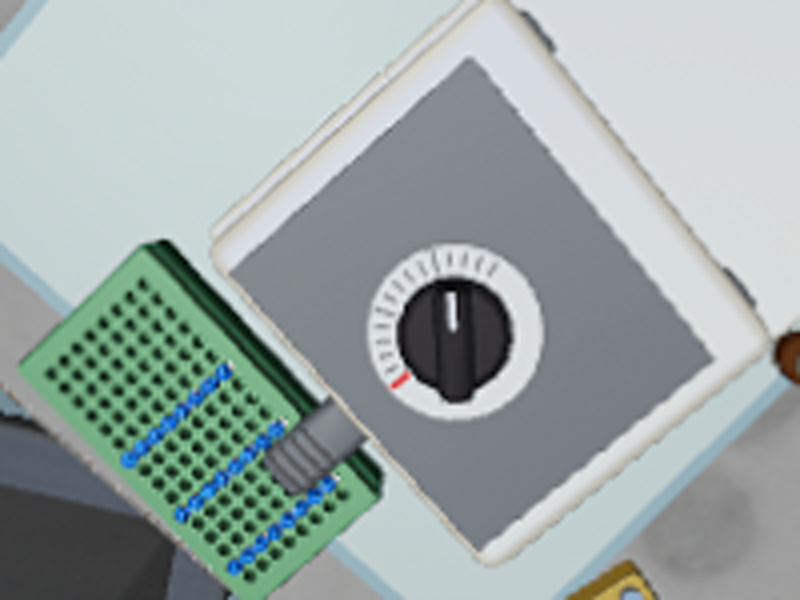

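```bash
python3 - <<'E'
from h import *
import pickle
c=pickle.load(open('w1.pkl','rb'))
A=lambda p:np.array(p)/4+[200,65]
d=lambda a,b:np.degrees(np.arctan2(*(b-a)[:2][::-1])).round(1)
K=atz(A([(452,283),(458,404)]),.19,c);print('bar',K.round(4).tolist(),K.mean(0).round(4),d(K[1],K[0]),np.linalg.norm(K[1]-K[0]))
F=atz(A([(455,334)]),.161,c);print('foot',F.round(4))
D=atz(A([(455,331),(401,381)]),.157,c);print('dial',D.round(4),d(D[0],D[1]))
for z in(.155,.16):
  L=atz(A([(230,272),(470,57),(715,360),(482,550)]),z,c);print('panel',L.round(4).tolist(),L.mean(0),d(L[0],L[1]),d(L[3],L[2]),d(L[3],L[0]),d(L[2],L[1]))
T=atz(A([(264,463),(291,497),(334,400),(366,440)]),.139,c);print('tab',T.round(4).tolist(),T[:2].mean(0),d(T[1],T[0]),np.linalg.norm(T[1]-T[0]))
P=cloud(c);print([P[int(v),int(u),2].round(4) for u,v in A([(520,180),(455,345),(455,420),(320,440),(200,300)])])
E
```

```text
bar [[0.5101, -0.3238, 0.19], [0.468, -0.3366, 0.19]] [ 0.489  -0.3302  0.19  ] 16.8 0.04397981854171466
foot [[ 0.4885 -0.3301  0.161 ]]
dial [[ 0.4891 -0.3299  0.157 ]
 [ 0.465  -0.3142  0.157 ]] 146.9
panel [[0.4899, -0.2408, 0.155], [0.5882, -0.3109, 0.155], [0.5029, -0.4313, 0.155], [0.4051, -0.3622, 0.155]] [ 0.49650431 -0.33628463  0.155     ] -35.5 -35.3 55.1 54.7
panel [[0.4906, -0.2415, 0.16], [0.5879, -0.3109, 0.16], [0.5034, -0.4301, 0.16], [0.4066, -0.3617, 0.16]] [ 0.49712385 -0.3360824   0.16      ] -35.5 -35.3 55.1 54.7
tab [[0.4148, -0.2673, 0.139], [0.4033, -0.2811, 0.139], [0.4475, -0.2896, 0.139], [0.4344, -0.3059, 0.139]] [ 0.40904188 -0.27418281  0.139     ] 50.2 0.017965258626112455
[np.float64(0.1497), np.float64(0.1887), np.float64(0.1495), np.float64(0.1392), np.float64(0.0383)]
```

>>> step_arm(
  targets=[
    [0.1,-0.1,-4,0,0,1.7,0.5],
    [0,0,-4,0,0,0,0.5],
    [0,0,-4,0,0,0,0.5],
    [0,0,-4,0,0,0,0.5],
    [0,0,-4,0,0,0,0.5],
  ],
)

```text
time: 4.0
position: [0.4876, -0.327, 0.3003]
tool_rot: [-3.106, -0.468, -0.0]
ft_force: [0.6, -0.6, -1.1]
grip_width: 0.707
grip_force: 0.0
```

>>> step_arm(
  targets=[
    [0,0,-4,0,0,0,0.5],
    [0,0,-3,0,0,0,0.5],
    [0,0,-2,0,0,0,0.5],
    [0,0,0,0,0,0,0.5],
    [0,0,0,0,0,0,0.5],
  ],
)

```text
time: 4.42
position: [0.4873, -0.3273, 0.2119]
tool_rot: [-3.106, -0.467, 0.003]
ft_force: [0.2, 0.6, 1.6]
grip_width: 0.501
grip_force: 0.0
```

```bash
python3 -c "
from h import *
pose();c=snap('wrist','w2.png')"
```

```text
pos [ 0.4873 -0.3273  0.2119] close az -72.9 tilt z [-2.2e-03  6.0e-04 -1.0e+00] t 4.42 q [-0.18  0.25  0.85  1.65 -0.19  1.33 -0.56] F [0.2 0.6 1.6] M [-0.07  0.07 -0.09] gw 0.501 gf 0.0
```

View pics/w2.png

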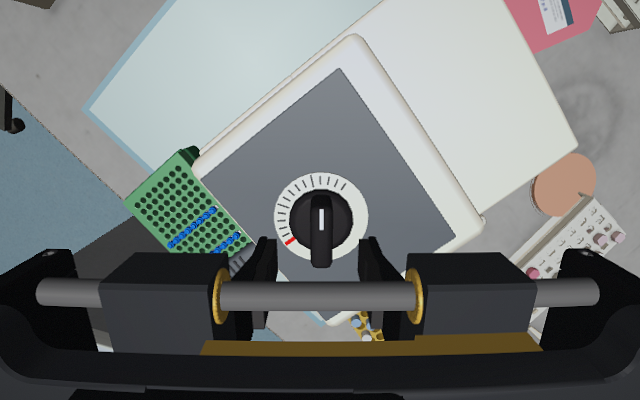

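The bar is at (321,230) and lines up between the fingers. A quick check of the axis position at this range, then down.

```bash
python3 -c "
from h import *
c=snap('wrist')
print(atz([(321,216.5),(321.5,217)],.157,c),atz([(321,195),(321,267)],.19,c))"
```

```text
[[ 0.49135468 -0.32981231  0.157     ]
 [ 0.49109958 -0.33026364  0.157     ]] [[ 0.51539176 -0.32190212  0.19      ]
 [ 0.47005195 -0.33605506  0.19      ]]
```

>>> step_arm(
  targets=[
    [0,-0.1,-2,0,0,0,0.5],
    [0,0,-2,0,0,0,0.5],
    [0,0,-0.4,0,0,0,0.5],
    [0,0,0,0,0,0,0],
    [0,0,0,0,0,0,0],
  ],
  force=20,
)

```text
time: 4.93
position: [0.4883, -0.3297, 0.1702]
tool_rot: [3.106, 0.466, 0.003]
ft_force: [0.3, -0.3, -0.2]
grip_width: 0.417
grip_force: 0.0
```

>>> step_arm(
  targets=[
    [0,0,0,0,0,0,0],
    [0,0,0,0,0,0,0],
    [0,0,0,0,0,0,0],
    [0,0,0,0,0,0,0],
    [0,0,0,0,0,0,0],
  ],
)

```text
time: 5.35
position: [0.488, -0.3295, 0.1694]
tool_rot: [3.106, 0.466, 0.002]
ft_force: [0.2, -0.4, 3.1]
grip_width: 0.157
grip_force: 20.0
```

```bash
python3 -c "
from h import *
pose()"
```

```text
pos [ 0.488  -0.3295  0.1694] close az -72.95 tilt z [ 1.3e-03 -8.0e-04 -1.0e+00] t 5.35 q [-0.16  0.29  0.84  1.71 -0.22  1.25 -0.54] F [ 0.2 -0.4  3.1] M [-0.11  0.21  0.01] gw 0.157 gf 20.0
```

>>> step_arm(
  targets=[
    [0,0,0,0,0,6,0],
    [0,0,0,0,0,6,0],
    [0,0,0,0,0,6,0],
    [0,0,0,0,0,6,0],
    [0,0,0,0,0,6,0],
  ],
)

```text
time: 5.77
position: [0.4877, -0.3292, 0.1694]
tool_rot: [2.877, 1.261, 0.001]
ft_force: [0.2, 1.0, 4.1]
grip_width: 0.16
grip_force: 20.0
```

>>> step_arm(
  targets=[
    [0,0,0,0,0,6,0],
    [0,0,0,0,0,6,0],
    [0,0,0,0,0,6,0],
    [0,0,0,0,0,6,0],
    [0,0,0,0,0,6,0],
  ],
)

```text
time: 6.18
position: [0.4874, -0.329, 0.1694]
tool_rot: [-2.453, -1.963, -0.001]
ft_force: [-1.4, 2.2, 4.8]
grip_width: 0.159
grip_force: 20.0
```

>>> step_arm(
  targets=[
    [0,0,0,0,0,6,0],
    [0,0,0,0,0,6,0],
    [0,0,0,0,0,6,0],
    [0,0,0,0,0,6,0],
    [0,0,0,0,0,6,0],
  ],
)

```text
time: 6.6
position: [0.487, -0.329, 0.1694]
tool_rot: [-1.861, -2.53, -0.0]
ft_force: [-2.4, 1.3, 5.5]
grip_width: 0.156
grip_force: 20.0
```

>>> step_arm(
  targets=[
    [0,0,0,0,0,6,0],
    [0,0,0,0,0,6,0],
    [0,0,0,0,0,6,0],
    [0,0,0,0,0,6,0],
    [0,0,0,0,0,6,0],
  ],
)

```text
time: 7.02
position: [0.4866, -0.3292, 0.1694]
tool_rot: [-1.143, -2.925, -0.0]
ft_force: [-2.4, 1.5, 5.4]
grip_width: 0.157
grip_force: 20.0
```

```bash
python3 -c "
from h import *
pose()"
```

```text
pos [ 0.4866 -0.3292  0.1694] close az 47.3 tilt z [-1.e-03  7.e-04 -1.e+00] t 7.02 q [ 0.08  0.24  0.54  1.7  -0.13  1.24  1.48] F [-2.4  1.5  5.4] M [ 0.25  0.7  -0.07] gw 0.157 gf 20.0
```

>>> step_arm(
  targets=[
    [0,0,0,0,0,2,0],
    [0,0,0,0,0,2,0],
    [0,0,0,0,0,2,0],
    [0,0,0,0,0,2,0],
    [0,0,0,0,0,1,0],
  ],
)

```text
time: 7.43
position: [0.4866, -0.3294, 0.1694]
tool_rot: [-0.917, -3.004, -0.001]
ft_force: [-3.6, 1.5, 5.2]
grip_width: 0.162
grip_force: 20.2
```

```bash
python3 -c "
from h import *
pose()"
```

```text
pos [ 0.4866 -0.3294  0.1694] close az 56.04 tilt z [-9.e-04  8.e-04 -1.e+00] t 7.43 q [ 0.1   0.24  0.52  1.7  -0.12  1.24  1.63] F [-3.6  1.5  5.2] M [ 0.26  0.68 -0.38] gw 0.162 gf 20.2
```

Torque rose from −0.07 to −0.38 N m, so the knob is at its stop. Releasing, rising and checking.

>>> step_arm(
  targets=[
    [0,0,0,0,0,0,0],
    [0,0,0,0,0,0,0.5],
    [0,0,0,0,0,0,0.5],
    [0,0,0,0,0,0,0.5],
    [0,0,0,0,0,0,0.5],
  ],
)

```text
time: 7.85
position: [0.4876, -0.329, 0.1683]
tool_rot: [-0.917, -3.005, -0.0]
ft_force: [0.6, -0.3, 0.2]
grip_width: 0.378
grip_force: 0.0
```

>>> step_arm(
  targets=[
    [0,0,4,0,0,0,0.5],
    [0,0,4,0,0,0,0.5],
    [0,0,2,0,0,0,0.5],
    [0,0,0,0,0,0,0.5],
    [0,0,0,0,0,0,0.5],
  ],
)

```text
time: 8.27
position: [0.4882, -0.3295, 0.2698]
tool_rot: [0.916, 3.002, -0.0]
ft_force: [-0.2, 0.4, -1.1]
grip_width: 0.498
grip_force: 0.0
```

```bash
python3 -c "
from h import *
pose();c=snap('wrist');cv2.imwrite('pics/w3.png',cv2.resize(c[0][0:330:,:,::-1],None,fx=1.25,fy=1.25));import pickle;pickle.dump(c,open('w3.pkl','wb'))"
```

```text
pos [ 0.4882 -0.3295  0.2698] close az 56.06 tilt z [ 0.0026 -0.0011 -1.    ] t 8.27 q [ 0.09  0.18  0.53  1.56 -0.09  1.43  1.6 ] F [-0.2  0.4 -1.1] M [ 0.02 -0.   -0.04] gw 0.498 gf 0.0
```

View pics/w3.png

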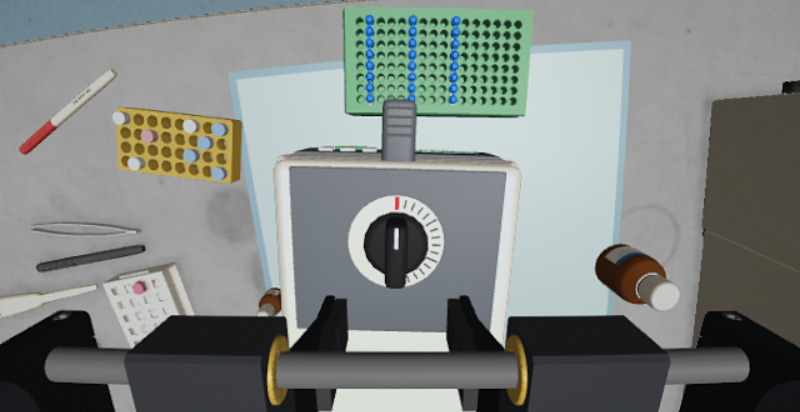

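The pointer is at the red mark (397,203)→(397,238), so the knob is at zero. The tab sits at (399,100–160).

```bash
python3 - <<'E'
from h import *
import pickle
c=pickle.load(open('w3.pkl','rb'))
A=lambda p:np.array(p)/1.25
print('tab end corners',atz(A([(384,101),(415,101),(386,150),(414,150)]),.139,c).round(4).tolist())
print('dial',atz(A([(396,241)]),.157,c))
b=np.array([.487,-.3293]);y=np.radians(-35.2);e=np.array([np.cos(y),np.sin(y)]);h=b+.088*e
print('tab pred',h-.168*e,'hinge',h)
a=np.radians(5.95);P=[]
for th in list(np.linspace(0,1.58,31)):
    P.append([*(h-.1689*np.cos(a+th)*e),.114+.1689*np.sin(a+th)])
P=np.array(P);print((np.diff(P,axis=0)*100).round(2).tolist());print(P[0],P[-1])
E
```

```text
tab end corners [[0.4039, -0.2821, 0.139], [0.4156, -0.2646, 0.139], [0.4317, -0.2993, 0.139], [0.4426, -0.2831, 0.139]]
dial [[ 0.48618026 -0.32755148  0.157     ]]
tab pred [ 0.42162841 -0.28318541] hinge [ 0.55890875 -0.38002604]
[[0.09, -0.07, 0.88], [0.13, -0.09, 0.87], [0.17, -0.12, 0.86], [0.21, -0.15, 0.85], [0.24, -0.17, 0.84], [0.28, -0.2, 0.82], [0.31, -0.22, 0.8], [0.35, -0.25, 0.78], [0.38, -0.27, 0.76], [0.41, -0.29, 0.73], [0.44, -0.31, 0.7], [0.47, -0.33, 0.67], [0.5, -0.35, 0.64], [0.53, -0.37, 0.61], [0.55, -0.39, 0.58], [0.58, -0.41, 0.54], [0.6, -0.42, 0.5], [0.62, -0.44, 0.46], [0.64, -0.45, 0.42], [0.66, -0.46, 0.38], [0.67, -0.47, 0.34], [0.69, -0.48, 0.29], [0.7, -0.49, 0.25], [0.71, -0.5, 0.2], [0.72, -0.5, 0.16], [0.72, -0.51, 0.11], [0.72, -0.51, 0.06], [0.73, -0.51, 0.02], [0.73, -0.51, -0.03], [0.72, -0.51, -0.08]]
[ 0.42163651 -0.28319113  0.13150827] [ 0.57447833 -0.39100917  0.28182184]
```

>>> step_arm(
  targets=[
    [-2.2,1.5,0,0,0,-1.2,0.55],
    [-2.2,1.5,0,0,0,0,0.55],
    [-2.2,1.6,0,0,0,0,0.55],
    [0,0,-3,0,0,0,0.55],
    [0,0,-3,0,0,0,0.55],
  ],
)

```text
time: 8.73
position: [0.4213, -0.2823, 0.2082]
tool_rot: [0.946, 2.993, 0.002]
ft_force: [1.3, -0.4, -0.9]
grip_width: 0.55
grip_force: 0.0
```

```bash
python3 - <<'E'
from h import *
pose();c=snap('wrist');cv2.imwrite('pics/w4.png',c[0][:,:,::-1])
E
```

```text
pos [ 0.4213 -0.2823  0.2082] close az 54.9 tilt z [ 3.2e-03  4.0e-04 -1.0e+00] t 8.73 q [ 0.04  0.01  0.51  1.84 -0.01  1.29  1.51] F [ 1.3 -0.4 -0.9] M [-0.   -0.04  0.02] gw 0.55 gf 0.0
```

View pics/w4.png

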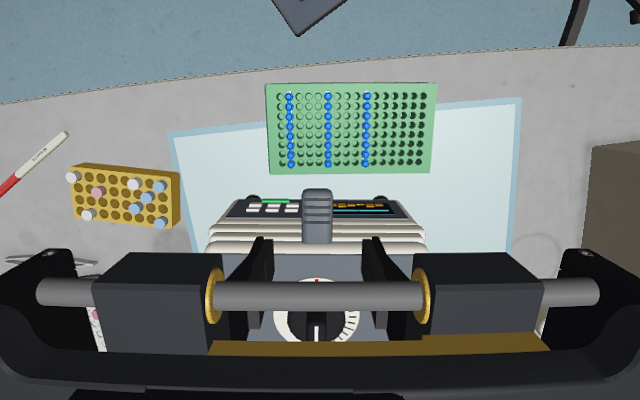

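The tab at (317,215) is centred between the fingers. Descending and gripping it.

>>> step_arm(
  targets=[
    [0,-0.1,-3,0,0,0,0.55],
    [0,0,-3,0,0,0,0.55],
    [0,0,-2.5,0,0,0,0.55],
    [0,0,-1,0,0,0,0.55],
    [0,0,0,0,0,0,0.55],
  ],
)

```text
time: 9.2
position: [0.4192, -0.2828, 0.1106]
tool_rot: [-0.947, -2.988, -0.001]
ft_force: [0.7, 0.1, 0.5]
grip_width: 0.552
grip_force: 0.0
```

>>> step_arm(
  targets=[
    [0,0,0,0,0,0,0],
    [0,0,0,0,0,0,0],
    [0,0,0,0,0,0,0],
    [0,0,0,0,0,0,0],
    [0,0,0,0,0,0,0],
  ],
  force=25,
)

```text
time: 9.62
position: [0.4228, -0.2838, 0.1148]
tool_rot: [0.948, 2.992, 0.002]
ft_force: [-0.8, -0.5, 3.7]
grip_width: 0.273
grip_force: 25.0
```

```bash
python3 - <<'E'
from h import *
pose()
E
```

```text
pos [ 0.4228 -0.2838  0.1148] close az 54.84 tilt z [ 3.1e-03  5.0e-04 -1.0e+00] t 9.62 q [ 0.05  0.11  0.52  1.95 -0.06  1.1   1.55] F [-0.8 -0.5  3.7] M [-0.08  0.15 -0.11] gw 0.273 gf 25.0
```

>>> step_arm(
  targets=[
    [0.09,-0.07,0.88,0,0,0,0],
    [0.13,-0.09,0.87,0,0,0,0],
    [0.17,-0.12,0.86,0,0,0,0],
    [0.21,-0.15,0.85,0,0,0,0],
    [0.24,-0.17,0.84,0,0,0,0],
  ],
)

```text
time: 10.03
position: [0.4305, -0.2894, 0.1573]
tool_rot: [0.948, 2.995, 0.002]
ft_force: [5.9, 2.3, -5.2]
grip_width: 0.272
grip_force: 25.0
```

>>> step_arm(
  targets=[
    [0.28,-0.2,0.82,0,0,0,0],
    [0.31,-0.22,0.8,0,0,0,0],
    [0.35,-0.25,0.78,0,0,0,0],
    [0.38,-0.27,0.76,0,0,0,0],
    [0.41,-0.29,0.73,0,0,0,0],
  ],
)

```text
time: 10.45
position: [0.447, -0.3011, 0.1958]
tool_rot: [-0.947, -2.993, -0.003]
ft_force: [2.1, 4.2, -4.5]
grip_width: 0.273
grip_force: 25.0
```

```bash
python3 - <<'E'
from h import *
pose()
E
```

```text
pos [ 0.447  -0.3011  0.1958] close az 54.89 tilt z [-0.0017  0.0027 -1.    ] t 10.45 q [ 0.05  0.1   0.53  1.78 -0.06  1.28  1.55] F [ 2.1  4.2 -4.5] M [ 0.98 -0.42 -0.13] gw 0.273 gf 25.0
```

>>> step_arm(
  targets=[
    [0.44,-0.31,0.7,0,0,0,0],
    [0.47,-0.33,0.67,0,0,0,0],
    [0.5,-0.35,0.64,0,0,0,0],
    [0.53,-0.37,0.61,0,0,0,0],
    [0.55,-0.39,0.58,0,0,0,0],
  ],
)

```text
time: 10.87
position: [0.4715, -0.3187, 0.2278]
tool_rot: [-0.947, -2.992, -0.003]
ft_force: [0.1, 4.7, -3.3]
grip_width: 0.271
grip_force: 25.0
```

>>> step_arm(
  targets=[
    [0.58,-0.41,0.54,0,0,0,0],
    [0.6,-0.42,0.5,0,0,0,0],
    [0.62,-0.44,0.46,0,0,0,0],
    [0.64,-0.45,0.42,0,0,0,0],
    [0.66,-0.46,0.38,0,0,0,0],
  ],
)

```text
time: 11.28
position: [0.5026, -0.3408, 0.2511]
tool_rot: [-0.947, -2.992, -0.002]
ft_force: [1.0, 3.6, -1.7]
grip_width: 0.27
grip_force: 25.0
```

>>> step_arm(
  targets=[
    [0.67,-0.47,0.34,0,0,0,0],
    [0.69,-0.48,0.29,0,0,0,0],
    [0.7,-0.49,0.25,0,0,0,0],
    [0.71,-0.5,0.2,0,0,0,0],
    [0.72,-0.5,0.16,0,0,0,0],
  ],
)

```text
time: 11.7
position: [0.5376, -0.3659, 0.2637]
tool_rot: [-0.947, -2.993, -0.001]
ft_force: [0.6, 4.0, -0.5]
grip_width: 0.277
grip_force: 25.0
```

>>> step_arm(
  targets=[
    [0.72,-0.51,0.11,0,0,0,0],
    [0.72,-0.51,0.06,0,0,0,0],
    [0.73,-0.51,0.02,0,0,0,0],
    [0.73,-0.51,-0.03,0,0,0,0],
    [0.3,-0.2,0,0,0,0,0],
  ],
)

```text
time: 12.12
position: [0.5702, -0.389, 0.265]
tool_rot: [-0.948, -2.994, 0.001]
ft_force: [0.9, 2.0, -0.9]
grip_width: 0.276
grip_force: 25.0
```

```bash
python3 - <<'E'
from h import *
s,M=pose()
g=s['position']+M[:,2]*ctrl.tcp_to_grasp
y=np.radians(-35.2);e=np.array([np.cos(y),np.sin(y)]);h=np.array([.559,-.380])
print('theta',np.arctan2(g[2]-.114,-(g[:2]-h)@e)-.1038)
E
```

```text
pos [ 0.5702 -0.389   0.265 ] close az 54.86 tilt z [-1.4e-03 -2.0e-04 -1.0e+00] t 12.12 q [ 0.18  0.43  0.54  1.29 -0.21  1.49  1.66] F [ 0.9  2.  -0.9] M [ 0.7   0.1  -0.06] gw 0.276 gf 25.0
theta 1.551327219997225
```

>>> step_arm(
  targets=[
    [0,0,0,0,0,0,0.55],
    [0,0,0,0,0,0,0.55],
    [0,0,0,0,0,0,0.55],
    [0,0,0,0,0,0,0.55],
    [0,0,1,0,0,0,0.55],
  ],
)

```text
time: 12.53
position: [0.5687, -0.3882, 0.273]
tool_rot: [-0.949, -2.991, -0.001]
ft_force: [0.5, 0.0, -0.1]
grip_width: 0.521
grip_force: 0.0
```

>>> step_arm(
  targets=[
    [0,0,3,0,0,0,0.55],
    [0,0,4,0,0,0,0.55],
    [0,0,4,0,0,0,0.55],
    [-3,2.1,0,0,0,0,0.5],
    [-3,2.1,0,0,0,0,0.5],
  ],
)

```text
time: 12.95
position: [0.512, -0.3485, 0.3878]
tool_rot: [0.947, 2.99, -0.008]
ft_force: [-0.8, 1.0, 0.8]
grip_width: 0.509
grip_force: 0.0
```

>>> step_arm(
  targets=[
    [-3,2.1,0,0,0,0,0.4],
    [-3,2.1,0,0,0,0,0.4],
    [-2,1.5,0,0,0,0,0.4],
    [0,0,0,0,0,0,0.4],
    [0,0,0,0,0,0,0.4],
  ],
)

```text
time: 13.37
position: [0.4294, -0.2894, 0.3863]
tool_rot: [0.947, 2.991, 0.002]
ft_force: [1.5, -0.4, 0.6]
grip_width: 0.404
grip_force: 0.0
```

```bash
python3 - <<'E'
from h import *
import pickle
pose();c=snap('wrist','w5.png');pickle.dump(c,open('w5.pkl','wb'))
E
```

```text
pos [ 0.4294 -0.2894  0.3863] close az 54.87 tilt z [ 4.1e-03  1.0e-04 -1.0e+00] t 13.37 q [ 0.02 -0.01  0.53  1.5   0.    1.64  1.5 ] F [ 1.5 -0.4  0.6] M [-0.04 -0.01 -0.01] gw 0.404 gf 0.0
```

View pics/w5.png

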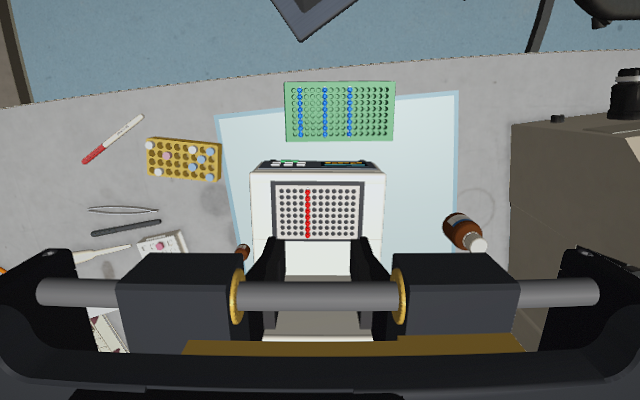

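The lid stands open. The block is at (317,212) with the red strip at (307,212), and the rack at (340,112) has its right half free. Measuring the strips and fitting the well grids.

```bash
cat >> h.py <<'E'
YC=np.radians(-35.2)
def strips(c,col,z,lo=60):
    im=c[0].astype(int); r,g,b=im[...,0],im[...,1],im[...,2]
    P=cloud(c)
    m=((b>1.5*r)&(b>1.3*g)&(b>90)) if col=='b' else ((r>1.8*g)&(r>1.8*b)&(r>100))
    m&=(abs(P[...,2]-z)<.015)&(np.hypot(P[...,0],P[...,1])<.75)
    k,lab,st,ce=cv2.connectedComponentsWithStats(cv2.morphologyEx(m.astype('uint8'),cv2.MORPH_CLOSE,np.ones((5,5)))); out=[]
    for i in range(1,k):
        if st[i,4]>lo:
            v,u=np.nonzero((lab==i)&m); Q=atz(np.c_[u,v],z,c)[:,:2]
            (cx,cy),(w,h),a=cv2.minAreaRect(np.float32(Q*1000)); ax=np.linalg.svd(Q-Q.mean(0),full_matrices=False)[2][0]
            ang=np.degrees(np.arctan2(ax[1],ax[0])); ang=(ang+90)%180-90
            out.append((cx/1000,cy/1000)); print(col,'rect',round(cx,1),round(cy,1),'size',round(w,1),round(h,1),'mean',(Q.mean(0)*1000).round(1),'ang',ang.round(2),'bbox',st[i])
    return out
def grid(c,x0,y0,yaw0,z,ncol,span=.012):
    """fit dark-well grid, x along columns; returns centre, yaw"""
    from scipy.optimize import minimize
    g=cv2.GaussianBlur(c[0].max(2).astype(np.float32),(0,0),.8)
    X,Y=np.meshgrid((np.arange(8)-3.5)*.009,(np.arange(ncol)-(ncol-1)/2)*.009); X=X.ravel();Y=Y.ravel()
    off=.0045
    def f(p):
        ca,sa=np.cos(p[2]),np.sin(p[2])
        def s(dx,dy):
            a,b=X+dx,Y+dy
            uv=proj(np.c_[p[0]+ca*a-sa*b,p[1]+sa*a+ca*b,np.full(len(a),z)],c).astype(np.float32)
            return cv2.remap(g,uv[:,0].copy(),uv[:,1].copy(),cv2.INTER_LINEAR).ravel()
        return np.mean(s(0,0)-(s(off,off)+s(-off,off)+s(off,-off)+s(-off,-off))/4)
    best=None
    for dx in np.arange(-.004,.0041,.002):
        for dy in np.arange(-.004,.0041,.002):
            r=minimize(f,[x0+dx,y0+dy,yaw0],method='Nelder-Mead',options=dict(initial_simplex=[[x0+dx,y0+dy,yaw0],[x0+dx+.0015,y0+dy,yaw0],[x0+dx,y0+dy+.0015,yaw0],[x0+dx,y0+dy,yaw0+.015]],xatol=1e-5,fatol=.01))
            if best is None or r.fun<best.fun: best=r
    print('grid',(best.x[:2]*1000).round(2),'yaw',np.degrees(best.x[2]).round(2),'score',best.fun.round(1)); return best.x
E
python3 - <<'E'
from h import *
import pickle
c=pickle.load(open('w5.pkl','rb'))
strips(c,'r',.124,30);strips(c,'b',.060)
grid(c,.487,-.3293,YC,.114,12); grid(c,.397,-.225,np.radians(-34.5),.05,16)
E
```

```text
r rect 479.3 -339.9 size 5.6 68.4 mean [ 478.9 -339.3] ang -35.66 bbox [305 190   5  48 236]
b rect 403.8 -213.3 size 5.9 67.8 mean [ 403.  -212.8] ang -34.36 bbox [347  87   5  49 235]
b rect 364.0 -272.5 size 6.7 67.8 mean [ 364.2 -272.7] ang -34.55 bbox [297  88   6  49 219]
b rect 384.2 -243.7 size 5.7 67.8 mean [ 384.2 -243. ] ang -34.53 bbox [322  88   5  49 195]
grid [ 487.92 -329.16] yaw -35.46 score -117.5
grid [ 403.59 -216.01] yaw -33.78 score -33.2
```

>>> step_arm(
  targets=[
    [1,-1,-4,0,0,-0.4,0.3],
    [1,-1,-4,0,0,0,0.3],
    [1,-1,-4,0,0,0,0.3],
    [1,-1,-4,0,0,0,0.3],
    [1,-1,-2,0,0,0,0.3],
  ],
)

```text
time: 13.83
position: [0.4782, -0.3388, 0.2018]
tool_rot: [-0.958, -2.985, 0.0]
ft_force: [0.1, 1.0, 0.0]
grip_width: 0.301
grip_force: 0.0
```

>>> step_arm(
  targets=[
    [0,0,-1,0,0,0,0.3],
    [0,0,0,0,0,0,0.3],
    [0,0,0,0,0,0,0.3],
    [0,0,0,0,0,0,0.3],
    [0,0,0,0,0,0,0.3],
  ],
)

```text
time: 14.25
position: [0.4801, -0.3393, 0.1995]
tool_rot: [0.958, 2.988, -0.0]
ft_force: [-0.1, 0.1, -0.0]
grip_width: 0.298
grip_force: 0.0
```

```bash
python3 - <<'E'
from h import *
import pickle
pose();c=snap('wrist','w6.png');pickle.dump(c,open('w6.pkl','wb'))
strips(c,'r',.124,30);grid(c,.487,-.3293,YC,.114,12)
E
```

```text
pos [ 0.4801 -0.3393  0.1995] close az 54.46 tilt z [ 0.0033 -0.0013 -1.    ] t 14.25 q [ 0.09  0.21  0.56  1.67 -0.12  1.29  1.62] F [-0.1  0.1 -0. ] M [-0.03  0.01 -0.01] gw 0.298 gf 0.0
r rect 479.2 -339.7 size 6.4 69.4 mean [ 478.8 -339.2] ang -35.47 bbox [311 164   9  87 675]
grid [ 479.76 -323.22] yaw -35.49 score -119.2
```

View pics/w6.png

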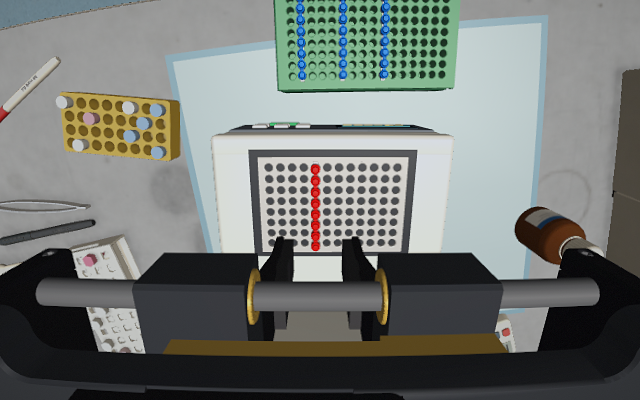

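All eight red caps are visible, (315,168)–(315,246), and the fingers line up with them. Descending.

>>> step_arm(
  targets=[
    [-0.1,0,-3,0,0,0,0.3],
    [0,0,-3,0,0,0,0.3],
    [0,0,-1.9,0,0,0,0.3],
    [0,0,0,0,0,0,0.3],
    [0,0,0,0,0,0,0.3],
  ],
)

```text
time: 14.72
position: [0.4784, -0.3387, 0.1192]
tool_rot: [0.959, 2.991, 0.0]
ft_force: [-0.1, 0.2, 1.5]
grip_width: 0.304
grip_force: 0.0
```

```bash
python3 - <<'E'
from h import *
pose()
E
```

```text
pos [ 0.4784 -0.3387  0.1192] close az 54.46 tilt z [ 4.e-04  1.e-04 -1.e+00] t 14.72 q [ 0.1   0.28  0.55  1.76 -0.16  1.14  1.65] F [-0.1  0.2  1.5] M [-0.06  0.03 -0.04] gw 0.304 gf 0.0
```

>>> step_arm(
  targets=[
    [0.1,-0.1,-0.35,0,0,0,0.3],
    [0,0,0,0,0,0,0.15],
    [0,0,0,0,0,0,0],
    [0,0,0,0,0,0,0],
    [0,0,0,0,0,0,0],
  ],
  force=15,
)

```text
time: 15.13
position: [0.4796, -0.34, 0.1155]
tool_rot: [0.959, 2.991, -0.0]
ft_force: [0.5, 0.3, 1.7]
grip_width: 0.089
grip_force: 15.6
```

>>> step_arm(
  targets=[
    [0,0,0,0,0,0,0],
    [0,0,0,0,0,0,0],
    [0,0,0,0,0,0,0],
    [0,0,0,0,0,0,0],
    [0,0,0,0,0,0,0],
  ],
)

```text
time: 15.55
position: [0.4796, -0.34, 0.1155]
tool_rot: [0.959, 2.991, 0.0]
ft_force: [-0.5, 0.5, 4.9]
grip_width: 0.083
grip_force: 15.0
```

```bash
python3 - <<'E'
from h import *
pose()
E
```

```text
pos [ 0.4796 -0.34    0.1155] close az 54.44 tilt z [ 9.e-04 -3.e-04 -1.e+00] t 15.55 q [ 0.11  0.29  0.55  1.76 -0.16  1.14  1.66] F [-0.5  0.5  4.9] M [ 0.04  0.17 -0.03] gw 0.083 gf 15.0
```

>>> step_arm(
  targets=[
    [0,0,1,0,0,0,0],
    [0,0,2,0,0,0,0],
    [0,0,3,0,0,0,0],
    [0,0,3,0,0,0,0],
    [-1.1,3,0,0,0,0,0],
  ],
)

```text
time: 15.97
position: [0.4708, -0.3169, 0.2113]
tool_rot: [0.965, 2.978, -0.01]
ft_force: [0.7, -0.8, 2.5]
grip_width: 0.085
grip_force: 15.0
```

>>> step_arm(
  targets=[
    [-1.1,3,0,0,0,1,0],
    [-1.1,3,0,0,0,0,0],
    [-1.1,3,0,0,0,0,0],
    [-1.1,3.6,0,0,0,0,0],
    [0,0,0,0,0,0,0],
  ],
)

```text
time: 16.38
position: [0.4228, -0.1769, 0.2046]
tool_rot: [-0.921, -3.001, -0.006]
ft_force: [0.7, -0.2, 0.5]
grip_width: 0.087
grip_force: 15.0
```

>>> step_arm(
  targets=[
    [0,0,-4,0,0,0,0],
    [0,0,0,0,0,0,0],
    [0,0,0,0,0,0,0],
    [0,0,0,0,0,0,0],
    [0,0,0,0,0,0,0],
  ],
)

```text
time: 16.8
position: [0.4252, -0.1846, 0.1663]
tool_rot: [0.934, 2.998, -0.0]
ft_force: [0.2, -0.1, 0.3]
grip_width: 0.087
grip_force: 15.0
```

```bash
python3 - <<'E'
from h import *
import pickle
s,M=pose();c=snap('wrist','w7.png');pickle.dump(c,open('w7.pkl','wb'))
strips(c,'r',s['position'][2]+.0085,30);strips(c,'b',.06)
E
```

```text
pos [ 0.4252 -0.1846  0.1663] close az 55.39 tilt z [ 1.8e-03 -6.0e-04 -1.0e+00] t 16.8 q [-0.1  -0.06  0.44  1.99  0.03  1.21  1.3 ] F [ 0.2 -0.1  0.3] M [-0.05 -0.04  0.02] gw 0.087 gf 15.0
r rect 415.7 -177.3 size 7.4 47.8 mean [ 415.4 -176.8] ang -34.5 bbox [ 310  195   15   87 1086]
r rect 452.4 -202.5 size 6.6 3.3 mean [ 452.2 -202.2] ang 54.25 bbox [311 311  13   6  59]
b rect 364.2 -271.2 size 9.0 69.3 mean [ 363.3 -270.6] ang -34.47 bbox [184 157  19  78 663]
b rect 384.3 -242.0 size 8.0 68.9 mean [ 383.5 -241.5] ang -34.37 bbox [227 157  15  78 616]
b rect 404.2 -212.5 size 7.2 69.5 mean [ 403.4 -211.9] ang -34.44 bbox [270 156  12  79 579]
```

View pics/w7.png

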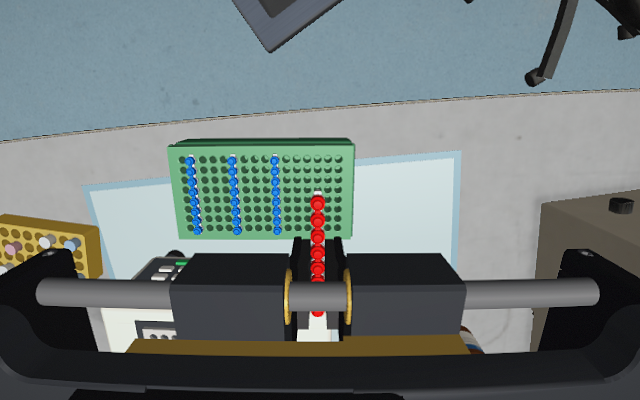

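Red strip held at (317,190–315), with the free rack column directly below it. Small correction, then down.

>>> step_arm(
  targets=[
    [0,0.07,-3,0,0,0.2,0],
    [0,0,-3,0,0,0,0],
    [0,0,-2.7,0,0,0,0],
    [0,0,0,0,0,0,0],
    [0,0,0,0,0,0,0],
  ],
)

```text
time: 17.27
position: [0.4239, -0.1833, 0.0779]
tool_rot: [-0.928, -3.0, 0.001]
ft_force: [0.6, -0.3, -0.1]
grip_width: 0.082
grip_force: 15.0
```

```bash
python3 - <<'E'
from h import *
pose()
E
```

```text
pos [ 0.4239 -0.1833  0.0779] close az 55.61 tilt z [-0.0018  0.     -1.    ] t 17.27 q [-0.09  0.05  0.45  2.09 -0.02  1.02  1.34] F [ 0.6 -0.3 -0.1] M [-0.1   0.01 -0.02] gw 0.082 gf 15.0
```

>>> step_arm(
  targets=[
    [0.05,0,-0.5,0,0,0,0],
    [0,0,-0.5,0,0,0,0],
    [0,0,-0.5,0,0,0,0],
    [0,0,-0.5,0,0,0,0],
    [0,0,0,0,0,0,0],
  ],
)

```text
time: 17.68
position: [0.4244, -0.1829, 0.0573]
tool_rot: [-0.927, -3.001, -0.0]
ft_force: [-0.5, -0.1, -0.2]
grip_width: 0.084
grip_force: 15.0
```

```bash
python3 - <<'E'
from h import *
pose()
E
```

```text
pos [ 0.4244 -0.1829  0.0573] close az 55.65 tilt z [-8.e-04  3.e-04 -1.e+00] t 17.68 q [-0.09  0.08  0.45  2.1  -0.04  0.97  1.36] F [-0.5 -0.1 -0.2] M [-0.09  0.02 -0.01] gw 0.084 gf 15.0
```

>>> step_arm(
  targets=[
    [0.05,-0.05,-0.3,0,0,0,0],
    [0,0,-0.2,0,0,0,0],
    [0,0,-0.1,0,0,0,0],
    [0,0,0,0,0,0,0],
    [0,0,0,0,0,0,0],
  ],
)

```text
time: 18.1
position: [0.4252, -0.1836, 0.0518]
tool_rot: [-0.928, -3.001, -0.0]
ft_force: [-0.3, 0.6, 0.3]
grip_width: 0.086
grip_force: 15.0
```

```bash
python3 - <<'E'
from h import *
pose()
E
```

```text
pos [ 0.4252 -0.1836  0.0518] close az 55.64 tilt z [-0.  0. -1.] t 18.1 q [-0.08  0.09  0.45  2.11 -0.05  0.96  1.37] F [-0.3  0.6  0.3] M [0.03 0.07 0.02] gw 0.086 gf 15.0
```

>>> step_arm(
  targets=[
    [0,0,0,0,0,0,0.25],
    [0,0,0,0,0,0,0.25],
    [0,0,0,0,0,0,0.25],
    [0,0,1,0,0,0,0.25],
    [0,0,3,0,0,0,0.25],
  ],
)

```text
time: 18.52
position: [0.4221, -0.1826, 0.0894]
tool_rot: [-0.926, -2.994, 0.002]
ft_force: [0.5, -0.3, 0.4]
grip_width: 0.242
grip_force: 0.0
```

>>> step_arm(
  targets=[
    [-1.05,-1.5,1,0,0,0,0.25],
    [-1.05,-1.45,0,0,0,0,0.25],
    [0,0,0,0,0,0,0.25],
    [0,0,0,0,0,0,0.25],
    [0,0,0,0,0,0,0.25],
  ],
)

```text
time: 18.93
position: [0.4046, -0.2126, 0.1021]
tool_rot: [0.927, 3.001, 0.001]
ft_force: [0.4, 0.8, 0.1]
grip_width: 0.25
grip_force: 0.0
```

```bash
python3 - <<'E'
from h import *
import pickle
s,M=pose();c=snap('wrist','w8.png')
strips(c,'r',.06,30);strips(c,'b',.06)
c=snap('side');P=cloud(c)
print('side');strips(c,'r',.06,10);strips(c,'b',.06,20)
E
```

```text
pos [ 0.4046 -0.2126  0.1021] close az 55.65 tilt z [ 6.e-04  5.e-04 -1.e+00] t 18.93 q [-0.06 -0.    0.49  2.07  0.    1.07  1.4 ] F [0.4 0.8 0.1] M [-0.04 -0.02 -0.03] gw 0.25 gf 0.0
r rect 423.0 -181.8 size 7.4 64.9 mean [ 420.5 -180.1] ang -34.56 bbox [363 175  15  92 812]
b rect 357.9 -267.1 size 8.3 55.1 mean [ 357.  -266.5] ang -34.34 bbox [199 174  20  79 791]
b rect 382.2 -240.9 size 7.8 65.5 mean [ 378.7 -238.2] ang -33.78 bbox [254 174  16  93 798]
b rect 403.8 -212.8 size 6.9 69.4 mean [ 402.9 -212. ] ang -34.29 bbox [310 174  11  98 920]
side
r rect 423.5 -180.0 size 8.2 68.1 mean [ 422.8 -179.1] ang -34.21 bbox [331 280  30  23 114]
b rect 359.0 -266.1 size 10.1 61.9 mean [ 359.2 -266.5] ang -33.94 bbox [373 252  27  19 100]
b rect 378.8 -236.4 size 9.2 60.6 mean [ 378.5 -236.3] ang -34.31 bbox [361 262  27  19 105]
b rect 402.6 -209.4 size 8.8 69.4 mean [ 402. -209.] ang -34.62 bbox [345 270  30  22 125]
```

View pics/w8.png

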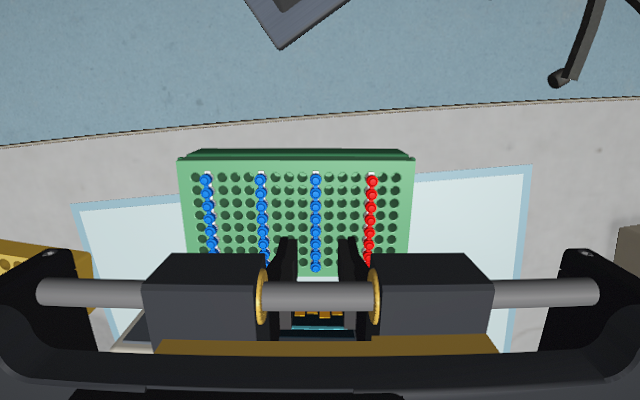

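The red strip at (370,215) sits level with the blues. The fingers straddle the blue strip at (316,220). Gripping it.

>>> step_arm(
  targets=[
    [0,0,-3,0,0,0,0.25],
    [0,0,-1.7,0,0,0,0.25],
    [0,0,-0.3,0,0,0,0.25],
    [0,0,0,0,0,0,0.25],
    [0,0,0,0,0,0,0.25],
  ],
)

```text
time: 19.45
position: [0.4044, -0.2126, 0.0517]
tool_rot: [-0.926, -3.001, 0.0]
ft_force: [-0.1, 0.2, -0.7]
grip_width: 0.251
grip_force: 0.0
```

>>> step_arm(
  targets=[
    [0,0,0,0,0,0,0],
    [0,0,0,0,0,0,0],
    [0,0,0,0,0,0,0],
    [0,0,0,0,0,0,0],
    [0,0,0,0,0,0,0],
  ],
)

```text
time: 19.87
position: [0.4045, -0.2131, 0.0521]
tool_rot: [0.928, 3.001, 0.0]
ft_force: [-0.2, 0.9, 2.0]
grip_width: 0.086
grip_force: 15.0
```

```bash
python3 - <<'E'
from h import *
pose()
E
```

```text
pos [ 0.4045 -0.2131  0.0521] close az 55.65 tilt z [ 5.e-04  1.e-04 -1.e+00] t 19.87 q [-0.05  0.07  0.49  2.12 -0.04  0.96  1.44] F [-0.2  0.9  2. ] M [0.04 0.04 0.04] gw 0.086 gf 15.0
```

>>> step_arm(
  targets=[
    [0,0,1,0,0,0,0],
    [0,0,3,0,0,0,0],
    [0,0,4,0,0,0,0],
    [0,0,4,0,0,0,0],
    [0,0,0.5,0,0,0,0],
  ],
)

```text
time: 20.28
position: [0.4079, -0.215, 0.1844]
tool_rot: [0.925, 2.99, 0.001]
ft_force: [0.2, -0.5, 0.7]
grip_width: 0.083
grip_force: 15.0
```

>>> step_arm(
  targets=[
    [2.6,-2.1,0,0,0,-1.2,0],
    [2.7,-2.1,0,0,0,0,0],
    [2.7,-2.1,0,0,0,0,0],
    [2.6,-2,0,0,0,0,0],
    [0,0,0,0,0,0,0],
  ],
)

```text
time: 20.7
position: [0.5137, -0.2992, 0.1758]
tool_rot: [0.96, 2.99, -0.007]
ft_force: [-0.1, 0.6, -0.2]
grip_width: 0.081
grip_force: 15.0
```

>>> step_arm(
  targets=[
    [0,0,-2,0,0,0,0],
    [0,0,0,0,0,0,0],
    [0,0,0,0,0,0,0],
    [0,0,0,0,0,0,0],
    [0,0,0,0,0,0,0],
  ],
)

```text
time: 21.12
position: [0.5105, -0.2961, 0.1582]
tool_rot: [0.958, 2.99, 0.001]
ft_force: [0.3, 0.1, 0.4]
grip_width: 0.088
grip_force: 15.0
```

```bash
python3 - <<'E'
from h import *
import pickle
s,M=pose();c=snap('wrist','w9.png')
strips(c,'b',s['position'][2]+.008,20)
E
```

```text
pos [ 0.5105 -0.2961  0.1582] close az 54.46 tilt z [ 1.9e-03 -2.0e-04 -1.0e+00] t 21.12 q [ 0.01  0.25  0.55  1.71 -0.14  1.22  1.55] F [0.3 0.1 0.4] M [-0.04 -0.01 -0.  ] gw 0.088 gf 15.0
b rect 501.2 -288.6 size 7.4 48.5 mean [ 501. -288.] ang -35.41 bbox [ 310  194   15   88 1037]
b rect 537.6 -314.1 size 6.1 2.6 mean [ 537.4 -314. ] ang 55.27 bbox [312 311  12   5  45]
```

View pics/w9.png

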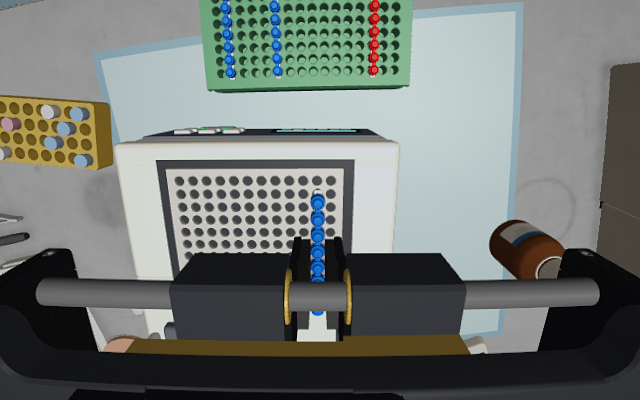

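The strip is over column y=40.5 with the same offset in the grip as the red one had. That view took me past the 14-picture limit by one, so from here I'll check by numbers only. Inserting.

>>> step_arm(
  targets=[
    [0,0,-1.5,0,0,0,0],
    [0,0,-0.5,0,0,0,0],
    [0,0,0,0,0,0,0],
    [0,0,0,0,0,0,0],
    [0,0,-0.3,0,0,0,0],
  ],
)

```text
time: 21.58
position: [0.5109, -0.2965, 0.135]
tool_rot: [0.959, 2.99, -0.0]
ft_force: [-0.4, 0.6, -0.2]
grip_width: 0.08
grip_force: 15.0
```

>>> step_arm(
  targets=[
    [0,0,-0.4,0,0,0,0],
    [0,0,-0.4,0,0,0,0],
    [0,0,-0.4,0,0,0,0],
    [0,0,0,0,0,0,0],
    [0,0,0,0,0,0,0],
  ],
)

```text
time: 22.0
position: [0.51, -0.296, 0.1214]
tool_rot: [-0.959, -2.991, -0.0]
ft_force: [0.5, 0.8, -0.5]
grip_width: 0.089
grip_force: 15.0
```

```bash
python3 - <<'E'
from h import *
pose()
E
```

```text
pos [ 0.51   -0.296   0.1214] close az 54.45 tilt z [-7.e-04  3.e-04 -1.e+00] t 22.0 q [ 0.02  0.29  0.54  1.75 -0.16  1.15  1.56] F [ 0.5  0.8 -0.5] M [-0.03  0.01  0.01] gw 0.089 gf 15.0
```

>>> step_arm(
  targets=[
    [0.05,0,-0.3,0,0,0,0],
    [0,0,-0.2,0,0,0,0],
    [0,0,0,0,0,0,0],
    [0,0,0,0,0,0,0],
    [0,0,0,0,0,0,0],
  ],
)

```text
time: 22.42
position: [0.5108, -0.2962, 0.1169]
tool_rot: [0.959, 2.992, 0.0]
ft_force: [0.2, 0.0, -0.7]
grip_width: 0.086
grip_force: 15.0
```

>>> step_arm(
  targets=[
    [0,0,0,0,0,0,0.25],
    [0,0,0,0,0,0,0.25],
    [0,0,0,0,0,0,0.25],
    [0,0,1,0,0,0,0.25],
    [0,0,3,0,0,0,0.25],
  ],
)

```text
time: 22.83
position: [0.5081, -0.2945, 0.1536]
tool_rot: [-0.957, -2.984, -0.001]
ft_force: [0.0, -0.1, -0.0]
grip_width: 0.242
grip_force: 0.0
```

>>> step_arm(
  targets=[
    [0,0,2,0,0,0,0.25],
    [-3,1.3,0,0,0,1.1,0.25],
    [-3,1.3,0,0,0,0,0.25],
    [-3,1.3,0,0,0,0,0.25],
    [-3.6,1.3,0,0,0,0,0.25],
  ],
)

```text
time: 23.25
position: [0.3844, -0.2438, 0.1776]
tool_rot: [0.929, 3.0, -0.001]
ft_force: [-0.1, 0.2, 0.5]
grip_width: 0.246
grip_force: 0.0
```

>>> step_arm(
  targets=[
    [0,0,0,0,0,0,0.25],
    [0,0,0,0,0,0,0.25],
    [0,0,0,0,0,0,0.25],
    [0,0,0,0,0,0,0.25],
    [0,0,0,0,0,0,0.25],
  ],
)

```text
time: 23.67
position: [0.3858, -0.2447, 0.1772]
tool_rot: [0.93, 3.0, -0.001]
ft_force: [-0.8, 0.9, -0.3]
grip_width: 0.246
grip_force: 0.0
```

```bash
cat >> h.py <<'E'
def hts(c,col,reg):
    "median height of coloured cap pixels near a line point"
    P=cloud(c); im=c[0].astype(int); r,g,b=im[...,0],im[...,1],im[...,2]
    m=((b>1.5*r)&(b>1.3*g)&(b>90)) if col=='b' else ((r>1.8*g)&(r>1.8*b)&(r>100))
    m&=(np.hypot(P[...,0]-reg[0],P[...,1]-reg[1])<.04)&(c[1]>0); Q=P[m]
    print('heights',m.sum(),np.percentile(Q[:,2],[10,50,90]).round(4) if len(Q) else None)
E
python3 - <<'E'
from h import *
s,M=pose();c=snap('wrist')
strips(c,'r',.06,30);strips(c,'b',.06,30);
for n in('scene','side'):
    c=snap(n); print(n); hts(c,'b',(.511,-.296)); hts(c,'r',(.425,-.1836)); strips(c,'b',.124,15)
E
```

```text
pos [ 0.3858 -0.2447  0.1772] close az 55.55 tilt z [ 1.e-04 -1.e-03 -1.e+00] t 23.67 q [-0.05 -0.09  0.53  1.99  0.05  1.23  1.43] F [-0.8  0.9 -0.3] M [-0.04 -0.02  0.01] gw 0.246 gf 0.0
r rect 424.7 -183.1 size 8.1 69.1 mean [ 424.2 -182.8] ang -34.26 bbox [392 153  14  76 554]
b rect 363.5 -271.7 size 7.4 69.8 mean [ 362.8 -271.3] ang -34.28 bbox [272 152  11  77 556]
b rect 383.6 -242.4 size 6.9 69.7 mean [ 383.  -241.9] ang -34.29 bbox [313 152   9  77 544]
scene
heights 63 [0.1185 0.1214 0.1232]
heights 61 [0.0534 0.0569 0.0595]
b rect 507.8 -300.7 size 8.2 66.8 mean [ 508.6 -301.2] ang -35.73 bbox [303 179  30   5  79]
side
heights 98 [0.1109 0.1202 0.1223]
heights 125 [0.0444 0.0562 0.0586]
b rect 508.4 -290.6 size 8.0 68.9 mean [ 507.5 -289.7] ang -35.98 bbox [298 209  26  19  98]
```

>>> step_arm(
  targets=[
    [-0.19,0.21,-4,0,0,0,0.25],
    [0,0,-4,0,0,0,0.25],
    [0,0,-2,0,0,0,0.25],
    [0,0,0,0,0,0,0.25],
    [0,0,0,0,0,0,0.25],
  ],
)

```text
time: 24.23
position: [0.3823, -0.2421, 0.0763]
tool_rot: [-0.93, -2.998, 0.001]
ft_force: [0.5, -0.5, 0.5]
grip_width: 0.252
grip_force: 0.0
```

```bash
python3 - <<'E'
from h import *
pose();c=snap('wrist');strips(c,'b',.06,30)
E
```

```text
pos [ 0.3823 -0.2421  0.0763] close az 55.53 tilt z [-0.0028  0.     -1.    ] t 24.23 q [-0.04  0.02  0.56  2.11 -0.01  1.01  1.49] F [ 0.5 -0.5  0.5] M [-0.1  -0.04 -0.04] gw 0.252 gf 0.0
b rect 351.5 -263.1 size 7.6 41.0 mean [ 351.1 -263. ] ang -34.48 bbox [248 186  17  67 731]
b rect 379.4 -239.7 size 6.8 60.6 mean [ 378.7 -239. ] ang -34.31 bbox [ 311  186   12   96 1023]
```

>>> step_arm(
  targets=[
    [0,0,-1.5,0,0,0,0.25],
    [0,0,-0.9,0,0,0,0.25],
    [0,0,0,0,0,0,0.25],
    [0,0,0,0,0,0,0.25],
    [0,0,0,0,0,0,0.25],
  ],
)

```text
time: 24.7
position: [0.3836, -0.2424, 0.0538]
tool_rot: [0.93, 2.999, 0.0]
ft_force: [0.3, -0.5, -0.5]
grip_width: 0.252
grip_force: 0.0
```

```bash
python3 - <<'E'
from h import *
pose()
E
```

```text
pos [ 0.3836 -0.2424  0.0538] close az 55.54 tilt z [ 1.5e-03 -4.0e-04 -1.0e+00] t 24.7 q [-0.04  0.06  0.56  2.13 -0.04  0.96  1.52] F [ 0.3 -0.5 -0.5] M [-0.01  0.02  0.02] gw 0.252 gf 0.0
```

>>> step_arm(
  targets=[
    [0.04,-0.02,-0.2,0,0,0,0.25],
    [0,0,0,0,0,0,0.25],
    [0,0,0,0,0,0,0],
    [0,0,0,0,0,0,0],
    [0,0,0,0,0,0,0],
  ],
)

```text
time: 25.12
position: [0.3833, -0.2423, 0.051]
tool_rot: [0.93, 3.0, 0.0]
ft_force: [0.5, 0.5, 0.4]
grip_width: 0.099
grip_force: 0.1
```

>>> step_arm(
  targets=[
    [0,0,0,0,0,0,0],
    [0,0,0,0,0,0,0],
    [0,0,0,0,0,0,0],
    [0,0,0,0,0,0,0],
    [0,0,0,0,0,0,0],
  ],
)

```text
time: 25.53
position: [0.3833, -0.2422, 0.0509]
tool_rot: [0.93, 3.001, 0.0]
ft_force: [-0.4, 1.4, 0.4]
grip_width: 0.083
grip_force: 15.0
```

```bash
python3 - <<'E'
from h import *
pose()
E
```

```text
pos [ 0.3833 -0.2422  0.0509] close az 55.54 tilt z [ 1.e-04  1.e-04 -1.e+00] t 25.53 q [-0.04  0.07  0.56  2.13 -0.04  0.95  1.52] F [-0.4  1.4  0.4] M [-0.01  0.11 -0.01] gw 0.083 gf 15.0
```

>>> step_arm(
  targets=[
    [0,0,1,0,0,0,0],
    [0,0,3,0,0,0,0],
    [0,0,4,0,0,0,0],
    [0,0,4,0,0,0,0],
    [0,0,0.6,0,0,0,0],
  ],
)

```text
time: 25.95
position: [0.3867, -0.2443, 0.184]
tool_rot: [0.928, 2.989, -0.0]
ft_force: [1.1, -0.9, 0.4]
grip_width: 0.082
grip_force: 15.0
```

>>> step_arm(
  targets=[
    [2.6,-2.1,0,0,0,-1.1,0],
    [2.7,-2.1,0,0,0,0,0],
    [2.7,-2.1,0,0,0,0,0],
    [2.6,-2,0,0,0,0,0],
    [0,0,0,0,0,0,0],
  ],
)

```text
time: 26.37
position: [0.493, -0.3278, 0.1755]
tool_rot: [0.958, 2.992, -0.007]
ft_force: [-0.6, 1.1, -0.4]
grip_width: 0.084
grip_force: 15.0
```

>>> step_arm(
  targets=[
    [0,0,-2,0,0,0,0],
    [0,0,0,0,0,0,0],
    [0,0,0,0,0,0,0],
    [0,0,0,0,0,0,0],
    [0,0,0,0,0,0,0],
  ],
)

```text
time: 26.78
position: [0.4895, -0.3252, 0.1581]
tool_rot: [0.959, 2.99, 0.001]
ft_force: [0.5, -1.0, 0.7]
grip_width: 0.086
grip_force: 15.0
```

```bash
python3 - <<'E'
from h import *
s,M=pose();c=snap('wrist')
strips(c,'b',s['position'][2]+.0091,20)
E
```

```text
pos [ 0.4895 -0.3252  0.1581] close az 54.45 tilt z [ 1.9e-03 -2.0e-04 -1.0e+00] t 26.78 q [ 0.02  0.25  0.61  1.72 -0.15  1.22  1.62] F [ 0.5 -1.   0.7] M [-0.08  0.02 -0.02] gw 0.086 gf 15.0
b rect 480.1 -317.8 size 7.4 47.1 mean [ 479.9 -317.1] ang -35.53 bbox [ 310  196   15   86 1021]
b rect 516.3 -343.5 size 6.6 4.0 mean [ 516.1 -343.2] ang 53.04 bbox [311 311  13   7  74]
```

>>> step_arm(
  targets=[
    [-0.03,0.05,-1.5,0,0,0,0],
    [0,0,-0.5,0,0,0,0],
    [0,0,0,0,0,0,0],
    [0,0,0,0,0,0,0],
    [0,0,-0.3,0,0,0,0],
  ],
)

```text
time: 27.25
position: [0.4896, -0.3252, 0.135]
tool_rot: [0.959, 2.99, -0.0]
ft_force: [0.2, -0.7, 0.3]
grip_width: 0.086
grip_force: 15.0
```

>>> step_arm(
  targets=[
    [0,0,-0.4,0,0,0,0],
    [0,0,-0.4,0,0,0,0],
    [0,0,-0.4,0,0,0,0],
    [0,0,0,0,0,0,0],
    [0,0,0,0,0,0,0],
  ],
)

```text
time: 27.67
position: [0.4888, -0.3246, 0.1214]
tool_rot: [-0.959, -2.991, -0.0]
ft_force: [0.3, 0.2, -0.2]
grip_width: 0.088
grip_force: 15.0
```

```bash
python3 - <<'E'
from h import *
pose()
E
```

```text
pos [ 0.4888 -0.3246  0.1214] close az 54.45 tilt z [-7.e-04  3.e-04 -1.e+00] t 27.67 q [ 0.03  0.29  0.6   1.76 -0.18  1.15  1.64] F [ 0.3  0.2 -0.2] M [-0.08  0.02 -0.04] gw 0.088 gf 15.0
```

>>> step_arm(
  targets=[
    [0,0,-0.3,0,0,0,0],
    [0,0,-0.25,0,0,0,0],
    [0,0,0,0,0,0,0],
    [0,0,0,0,0,0,0],
    [0,0,0,0,0,0,0],
  ],
)

```text
time: 28.08
position: [0.4889, -0.3247, 0.1164]
tool_rot: [-0.959, -2.992, -0.0]
ft_force: [0.8, 0.5, 0.7]
grip_width: 0.085
grip_force: 15.0
```

>>> step_arm(
  targets=[
    [0,0,0,0,0,0,0.25],
    [0,0,0,0,0,0,0.25],
    [0,0,0,0,0,0,0.25],
    [0,0,1,0,0,0,0.25],
    [0,0,3,0,0,0,0.25],
  ],
)

```text
time: 28.5
position: [0.4865, -0.3229, 0.1532]
tool_rot: [-0.957, -2.984, -0.001]
ft_force: [0.2, 0.8, 0.6]
grip_width: 0.242
grip_force: 0.0
```

>>> step_arm(
  targets=[
    [0,0,2,0,0,0,0.25],
    [-3.1,1.3,0,0,0,1.1,0.25],
    [-3.1,1.3,0,0,0,0,0.25],
    [-3.1,1.3,0,0,0,0,0.25],
    [-3.2,1.3,0,0,0,0,0.25],
  ],
)

```text
time: 28.92
position: [0.3628, -0.2726, 0.1769]
tool_rot: [0.931, 3.0, -0.001]
ft_force: [-0.0, 0.8, 0.3]
grip_width: 0.25
grip_force: 0.0
```

>>> step_arm(
  targets=[
    [0,0,0,0,0,0,0.25],
    [0,0,0,0,0,0,0.25],
    [0,0,0,0,0,0,0.25],
    [0,0,0,0,0,0,0.25],
    [0,0,0,0,0,0,0.25],
  ],
)

```text
time: 29.33
position: [0.3649, -0.2732, 0.1766]
tool_rot: [0.93, 3.001, -0.002]
ft_force: [0.5, -0.3, 0.3]
grip_width: 0.253
grip_force: 0.0
```

```bash
python3 - <<'E'
from h import *
s,M=pose();c=snap('wrist')
strips(c,'r',.06,30);strips(c,'b',.06,30);
for n in('scene','side'):
    c=snap(n); print(n); hts(c,'b',(.49,-.325)); strips(c,'b',.124,15)
E
```

```text
pos [ 0.3649 -0.2732  0.1766] close az 55.55 tilt z [-2.e-04 -1.e-03 -1.e+00] t 29.33 q [-0.04 -0.1   0.6   1.99  0.06  1.23  1.5 ] F [ 0.5 -0.3  0.3] M [-0.02 -0.05 -0.03] gw 0.253 gf 0.0
r rect 424.2 -183.6 size 8.5 68.6 mean [ 424.  -183.3] ang -34.4 bbox [429 155  17  75 586]
b rect 362.9 -271.8 size 6.4 69.7 mean [ 362.3 -271.4] ang -34.49 bbox [313 153   8  77 542]
scene
heights 115 [0.1167 0.1206 0.1236]
b rect 507.8 -300.7 size 8.2 66.8 mean [ 509.  -301.5] ang -35.87 bbox [303 179  30   5  79]
b rect 485.8 -329.3 size 8.9 67.6 mean [ 487.7 -330.1] ang -36.19 bbox [300 190  31   6  89]
side
heights 142 [0.1105 0.1202 0.1222]
b rect 487.3 -319.2 size 8.9 68.9 mean [ 487.  -318.9] ang -35.53 bbox [311 201  27  19  95]
b rect 508.4 -290.6 size 8.0 68.9 mean [ 507.6 -289.8] ang -36.08 bbox [298 209  26  19  97]
```

>>> step_arm(
  targets=[
    [-0.17,0.12,-4,0,0,0,0.25],
    [0,0,-4,0,0,0,0.25],
    [0,0,-2,0,0,0,0.25],
    [0,0,-1.5,0,0,0,0.25],
    [0,0,-0.7,0,0,0,0.25],
  ],
)

```text
time: 29.9
position: [0.3608, -0.2709, 0.0519]
tool_rot: [-0.929, -2.996, 0.001]
ft_force: [-0.3, 0.2, 0.1]
grip_width: 0.25
grip_force: 0.0
```

>>> step_arm(
  targets=[
    [0,0,0,0,0,0,0.25],
    [0,0,0,0,0,0,0.25],
    [0,0,0,0,0,0,0.25],
    [0,0,0,0,0,0,0.25],
    [0,0,0,0,0,0,0.25],
  ],
)

```text
time: 30.32
position: [0.3631, -0.2719, 0.0554]
tool_rot: [0.93, 2.999, 0.0]
ft_force: [0.6, -0.6, -0.5]
grip_width: 0.246
grip_force: 0.0
```

```bash
python3 - <<'E'
from h import *
pose()
E
```

```text
pos [ 0.3631 -0.2719  0.0554] close az 55.55 tilt z [ 2.2e-03 -5.0e-04 -1.0e+00] t 30.32 q [-0.03  0.06  0.64  2.13 -0.04  0.96  1.6 ] F [ 0.6 -0.6 -0.5] M [-0.04  0.   -0.05] gw 0.246 gf 0.0
```

>>> step_arm(
  targets=[
    [0,0,-0.3,0,0,0,0.25],
    [0,0,0,0,0,0,0.25],
    [0,0,0,0,0,0,0],
    [0,0,0,0,0,0,0],
    [0,0,0,0,0,0,0],
  ],
)

```text
time: 30.73
position: [0.3623, -0.2715, 0.0514]
tool_rot: [0.93, 3.001, 0.0]
ft_force: [-0.1, 0.1, -0.5]
grip_width: 0.106
grip_force: 0.1
```

>>> step_arm(
  targets=[
    [0,0,0,0,0,0,0],
    [0,0,0,0,0,0,0],
    [0,0,0,0,0,0,0],
    [0,0,0,0,0,0,0],
    [0,0,0,0,0,0,0],
  ],
)

```text
time: 31.15
position: [0.3623, -0.2715, 0.0514]
tool_rot: [0.93, 3.001, 0.0]
ft_force: [-0.8, -0.3, -0.1]
grip_width: 0.087
grip_force: 15.0
```

```bash
python3 - <<'E'
from h import *
pose()
E
```

```text
pos [ 0.3623 -0.2715  0.0514] close az 55.55 tilt z [ 1.e-04  0.e+00 -1.e+00] t 31.15 q [-0.03  0.07  0.64  2.13 -0.05  0.95  1.6 ] F [-0.8 -0.3 -0.1] M [-0.02 -0.   -0.03] gw 0.087 gf 15.0
```

>>> step_arm(
  targets=[
    [0,0,1,0,0,0,0],
    [0,0,3,0,0,0,0],
    [0,0,4,0,0,0,0],
    [0,0,4,0,0,0,0],
    [0,0,0.6,0,0,0,0],
  ],
)

```text
time: 31.57
position: [0.3655, -0.2739, 0.1845]
tool_rot: [0.928, 2.989, -0.001]
ft_force: [0.7, -0.7, -0.3]
grip_width: 0.085
grip_force: 15.0
```

>>> step_arm(
  targets=[
    [2.6,-2.1,0,0,0,-1.1,0],
    [2.7,-2.1,0,0,0,0,0],
    [2.7,-2.1,0,0,0,0,0],
    [2.6,-2,0,0,0,0,0],
    [0,0,0,0,0,0,0],
  ],
)

```text
time: 31.98
position: [0.4723, -0.3568, 0.1759]
tool_rot: [-0.957, -2.992, 0.007]
ft_force: [-0.2, 0.5, -0.5]
grip_width: 0.086
grip_force: 15.0
```

>>> step_arm(
  targets=[
    [0,0,-2,0,0,0,0],
    [0,0,0,0,0,0,0],
    [0,0,0,0,0,0,0],
    [0,0,0,0,0,0,0],
    [0,0,0,0,0,0,0],
  ],
)

```text
time: 32.4
position: [0.4685, -0.3546, 0.1587]
tool_rot: [0.959, 2.99, 0.001]
ft_force: [-0.5, 0.5, 0.7]
grip_width: 0.086
grip_force: 15.0
```

```bash
python3 - <<'E'
from h import *
s,M=pose();c=snap('wrist')
p=s['position']*1000;print('a',p[0]*.8145-p[1]*.58,'p',p[0]*.58+p[1]*.8145)
strips(c,'b',s['position'][2]+.0086,20)
E
```

```text
pos [ 0.4685 -0.3546  0.1587] close az 54.44 tilt z [ 2.e-03 -2.e-04 -1.e+00] t 32.4 q [ 0.02  0.26  0.68  1.72 -0.18  1.22  1.7 ] F [-0.5  0.5  0.7] M [-0.03  0.03  0.03] gw 0.086 gf 15.0
a 587.2263648223302 p -17.093987531568132
b rect 459.3 -347.2 size 7.4 47.3 mean [ 459.1 -346.7] ang -35.37 bbox [ 310  196   15   86 1022]
b rect 495.6 -373.0 size 6.6 4.0 mean [ 495.4 -372.7] ang 53.05 bbox [311 311  13   7  74]
```

>>> step_arm(
  targets=[
    [-0.02,0.05,-1.5,0,0,0,0],
    [0,0,-0.5,0,0,0,0],
    [0,0,0,0,0,0,0],
    [0,0,0,0,0,0,0],
    [0,0,-0.3,0,0,0,0],
  ],
)

```text
time: 32.87
position: [0.4687, -0.3545, 0.1355]
tool_rot: [0.958, 2.99, -0.0]
ft_force: [0.1, 0.6, -0.0]
grip_width: 0.082
grip_force: 15.0
```

>>> step_arm(
  targets=[
    [0,0,-0.4,0,0,0,0],
    [0,0,-0.4,0,0,0,0],
    [0,0,-0.4,0,0,0,0],
    [0,0,0,0,0,0,0],
    [0,0,0,0,0,0,0],
  ],
)

```text
time: 33.28
position: [0.4678, -0.3539, 0.1219]
tool_rot: [-0.959, -2.991, -0.0]
ft_force: [0.7, -0.3, -0.2]
grip_width: 0.082
grip_force: 15.0
```

```bash
python3 - <<'E'
from h import *
pose()
E
```

```text
pos [ 0.4678 -0.3539  0.1219] close az 54.44 tilt z [-7.e-04  4.e-04 -1.e+00] t 33.28 q [ 0.04  0.3   0.67  1.76 -0.2   1.15  1.72] F [ 0.7 -0.3 -0.2] M [-0.03  0.04  0.06] gw 0.082 gf 15.0
```

>>> step_arm(
  targets=[
    [0,0,-0.3,0,0,0,0],
    [0,0,-0.3,0,0,0,0],
    [0,0,0,0,0,0,0],
    [0,0,0,0,0,0,0],
    [0,0,0,0,0,0,0],
  ],
)

```text
time: 33.7
position: [0.4681, -0.3541, 0.1164]
tool_rot: [0.959, 2.991, 0.0]
ft_force: [0.1, 0.9, -0.5]
grip_width: 0.085
grip_force: 15.0
```

>>> step_arm(
  targets=[
    [0,0,0,0,0,0,0.25],
    [0,0,0,0,0,0,0.25],
    [0,0,0,0,0,0,0.25],
    [0,0,1,0,0,0,0.25],
    [0,0,3,0,0,0,0.25],
  ],
)

```text
time: 34.12
position: [0.4658, -0.352, 0.1533]
tool_rot: [-0.957, -2.984, -0.002]
ft_force: [-0.0, 0.7, -0.1]
grip_width: 0.24
grip_force: 0.0
```

>>> step_arm(
  targets=[
    [0,0,4,0,0,0,0.4],
    [0,0,3,0,0,0,0.4],
    [1,2,0,0,0,0,0.4],
    [0,0,0,0,0,0,0.4],
    [0,0,0,0,0,0,0.4],
  ],
)

```text
time: 34.53
position: [0.4787, -0.3328, 0.2266]
tool_rot: [0.954, 2.993, 0.001]
ft_force: [-1.3, 0.3, -0.7]
grip_width: 0.395
grip_force: 0.0
```

>>> step_arm(
  targets=[
    [0,0,0,0,0,0,0.4],
    [0,0,0,0,0,0,0.4],
    [0,0,0,0,0,0,0.4],
    [0,0,0,0,0,0,0.4],
    [0,0,0,0,0,0,0.4],
  ],
)

```text
time: 34.95
position: [0.4775, -0.3344, 0.2258]
tool_rot: [-0.96, -2.99, 0.0]
ft_force: [-0.4, -0.3, 0.8]
grip_width: 0.4
grip_force: 0.0
```

```bash
python3 - <<'E'
from h import *
s,M=pose();c=snap('wrist');import pickle;pickle.dump(c,open('w10.pkl','wb'))
b=strips(c,'b',.124,30);strips(c,'r',.06,30);grid(c,.487,-.329,YC,.114,12)
for p in b:
    hts(c,'b',p); p=np.array(p)*1000; print('a',p[0]*.8145-p[1]*.58,'p',p[0]*.58+p[1]*.8145)
    P=cloud(c)
for n in('scene','side'):
    c=snap(n);print(n);P=cloud(c); im=c[0].astype(int);m=(im[...,2]>1.5*im[...,0])&(im[...,2]>1.3*im[...,1])&(im[...,2]>90)
    m&=(c[1]>0)&(P[...,2]>.08)&(P[...,2]<.15)
    for q in(53.2+2,19.2,-16.8):
        y=P[...,0]*580+P[...,1]*814.5; a=P[...,0]*814.5-P[...,1]*580
        for lo,hi in((545,575),(575,600),(600,630)):
            k=m&(abs(y-q)<9)&(a>lo)&(a<hi); print(q,lo,k.sum(),np.percentile(P[k][:,2],[50,90]).round(4) if k.any() else '',end=' ')
        print()
E
```

```text
pos [ 0.4775 -0.3344  0.2258] close az 54.4 tilt z [-9.e-04  2.e-04 -1.e+00] t 34.95 q [-0.02  0.2   0.68  1.64 -0.13  1.35  1.62] F [-0.4 -0.3  0.8] M [-0.08 -0.02 -0.01] gw 0.4 gf 0.0
b rect 469.0 -353.2 size 7.0 69.3 mean [ 468.2 -352.8] ang -35.46 bbox [287 164  11  79 570]
b rect 489.6 -324.3 size 7.3 69.2 mean [ 488.6 -323.6] ang -35.51 bbox [330 164  10  79 568]
b rect 510.5 -295.2 size 8.0 69.4 mean [ 509.6 -294.9] ang -35.47 bbox [371 164  13  79 598]
r rect 425.2 -183.8 size 8.2 68.8 mean [ 424.5 -183.3] ang -34.64 bbox [410   7  11  79 517]
grid [ 479.37 -323.93] yaw -35.41 score -109.0
heights 767 [0.1217 0.1233 0.1249]
a 586.8674232940673 p -15.692258621215842
heights 1023 [0.1215 0.1232 0.1249]
a 586.9174815521241 p 19.805876342773445
heights 778 [0.1214 0.1233 0.1249]
a 586.9771785583496 p 55.63899377441405
scene
55.2 545 18 [0.1212 0.1233] 55.2 575 25 [0.1205 0.1237] 55.2 600 20 [0.121  0.1232] 
19.2 545 21 [0.1208 0.1228] 19.2 575 24 [0.1207 0.123 ] 19.2 600 25 [0.1205 0.1233] 
-16.8 545 25 [0.1201 0.1235] -16.8 575 29 [0.1201 0.1229] -16.8 600 24 [0.1205 0.123 ] 
side
55.2 545 33 [0.121  0.1221] 55.2 575 29 [0.1203 0.1229] 55.2 600 21 [0.1205 0.122 ] 
19.2 545 30 [0.1207 0.1221] 19.2 575 28 [0.12   0.1217] 19.2 600 22 [0.1196 0.1229] 
-16.8 545 26 [0.1203 0.1222] -16.8 575 26 [0.1202 0.1216] -16.8 600 19 [0.1205 0.1221]
```

All three fresh strips read seated: same cap height at both ends and aligned within 0.5 mm. The red one reads home too. Next, the lid tab.

>>> step_arm(
  targets=[
    [0,0,4,0,0,0.4,0.55],
    [0,0,4,0,0,0,0.55],
    [0,0,4,0,0,0,0.55],
    [0,0,4,0,0,0,0.55],
    [0,0,1.5,0,0,0,0.55],
  ],
)

```text
time: 35.52
position: [0.4789, -0.3351, 0.4075]
tool_rot: [0.946, 2.987, -0.002]
ft_force: [-0.7, -0.2, 0.2]
grip_width: 0.545
grip_force: 0.0
```

>>> step_arm(
  targets=[
    [2.6,-1.5,0,0,0,0,0.55],
    [2.6,-1.5,0,0,0,0,0.55],
    [2.6,-1.5,0,0,0,0,0.55],
    [2.4,-1.5,0,0,0,0,0.55],
    [0,0,0,0,0,0,0.55],
  ],
)

```text
time: 35.93
position: [0.5843, -0.395, 0.3957]
tool_rot: [-0.944, -2.991, 0.002]
ft_force: [0.3, 1.7, -2.3]
grip_width: 0.553
grip_force: 0.0
```

>>> step_arm(
  targets=[
    [0,0,0,0,0,0,0.55],
    [0,0,0,0,0,0,0.55],
    [0,0,0,0,0,0,0.55],
    [0,0,0,0,0,0,0.55],
    [0,0,0,0,0,0,0.55],
  ],
)

```text
time: 36.35
position: [0.5794, -0.3937, 0.403]
tool_rot: [0.948, 2.993, 0.001]
ft_force: [0.5, -0.2, 0.1]
grip_width: 0.548
grip_force: 0.0
```

```bash
python3 - <<'E'
from h import *
pose()
for n in('scene','side'):
    c=snap(n);P=cloud(c);m=(c[1]>0)&(P[...,2]>.275)&(P[...,2]<.32)&(np.hypot(P[...,0]-.58,P[...,1]+.395)<.05)
    Q=P[m];print(n,len(Q),(Q.mean(0)*1000).round(1) if len(Q) else '',cv2.minAreaRect(np.float32(Q[:,:2]*1000)) if len(Q)>4 else '',Q[:,2].max() if len(Q) else '')
E
```

```text
pos [ 0.5794 -0.3937  0.403 ] close az 54.85 tilt z [ 2.4e-03 -2.0e-04 -1.0e+00] t 36.35 q [ 0.16  0.49  0.7   0.97 -0.31  1.78  1.69] F [ 0.5 -0.2  0.1] M [-0.    0.02  0.03] gw 0.548 gf 0.0
scene 126 [ 575.7 -401.1  290.7] ((578.41162109375, -397.5451965332031), (25.582599639892578, 16.17218589782715), 52.563568115234375) 0.30005265151540916
side 163 [ 578.6 -390.4  287.5] ((579.67578125, -393.7082824707031), (23.594772338867188, 17.240327835083008), 45.792686462402344) 0.2976666934530837
```

>>> step_arm(
  targets=[
    [0,-0.1,-4,0,0,0,0.55],
    [0,0,-4,0,0,0,0.55],
    [0,0,-3,0,0,0,0.55],
    [0,0,-2,0,0,0,0.55],
    [0,0,-1,0,0,0,0.55],
  ],
)

```text
time: 36.87
position: [0.579, -0.3934, 0.2579]
tool_rot: [-0.947, -2.991, -0.003]
ft_force: [-0.2, -0.5, 0.1]
grip_width: 0.548
grip_force: 0.2
```

>>> step_arm(
  targets=[
    [0,0,0,0,0,0,0.55],
    [0,0,0,0,0,0,0.55],
    [0,0,0,0,0,0,0],
    [0,0,0,0,0,0,0],
    [0,0,0,0,0,0,0],
  ],
  force=25,
)

```text
time: 37.28
position: [0.5804, -0.3955, 0.2626]
tool_rot: [0.948, 2.993, -0.001]
ft_force: [-0.2, -0.0, 0.5]
grip_width: 0.4
grip_force: 0.0
```

>>> step_arm(
  targets=[
    [0,0,0,0,0,0,0],
    [0,0,0,0,0,0,0],
    [0,0,0,0,0,0,0],
    [0,0,0,0,0,0,0],
    [0,0,0,0,0,0,0],
  ],
)

```text
time: 37.7
position: [0.5798, -0.3959, 0.2619]
tool_rot: [0.95, 2.994, -0.002]
ft_force: [-1.2, -2.5, 2.7]
grip_width: 0.272
grip_force: 25.0
```

```bash
cat > arc.py <<'E'
from h import *
s,M=pose(); g=s['position']+M[:,2]*ctrl.tcp_to_grasp
e=np.array([np.cos(YC),np.sin(YC)]);h=np.array([.559,-.380])
th=np.arctan2(g[2]-.114,-(g[:2]-h)@e)-.1038; print('theta',th,'radius',np.hypot(g[2]-.114,(g[:2]-h)@e),'lateral',(g[:2]-h)@np.array([-e[1],e[0]]))
import sys
if len(sys.argv)>1:
    n=int(sys.argv[1]);P=[]
    for t in np.linspace(th,float(sys.argv[2]),n+1): P.append([*(-.1689*np.cos(.1038+t)*e),.1689*np.sin(.1038+t)])
    print((np.diff(P,axis=0)*100).round(2).tolist())
E
python3 arc.py 30 0.03
```

```text
pos [ 0.5798 -0.3959  0.2619] close az 54.8 tilt z [ 4.0e-04 -1.2e-03 -1.0e+00] t 37.7 q [ 0.1   0.48  0.69  1.26 -0.3   1.5   1.71] F [-1.2 -2.5  2.7] M [-0.39  0.18 -0.02] gw 0.272 gf 25.0
theta 1.6225846151975905 radius 0.16861282700799282 lateral -0.0009664607529464644
[[-0.73, 0.51, 0.12], [-0.73, 0.52, 0.07], [-0.73, 0.52, 0.02], [-0.73, 0.52, -0.03], [-0.73, 0.51, -0.07], [-0.73, 0.51, -0.12], [-0.72, 0.51, -0.17], [-0.71, 0.5, -0.22], [-0.7, 0.49, -0.26], [-0.69, 0.49, -0.31], [-0.67, 0.48, -0.35], [-0.66, 0.46, -0.39], [-0.64, 0.45, -0.44], [-0.62, 0.44, -0.48], [-0.6, 0.42, -0.52], [-0.58, 0.41, -0.55], [-0.55, 0.39, -0.59], [-0.52, 0.37, -0.63], [-0.5, 0.35, -0.66], [-0.47, 0.33, -0.69], [-0.44, 0.31, -0.72], [-0.4, 0.29, -0.75], [-0.37, 0.26, -0.77], [-0.34, 0.24, -0.8], [-0.3, 0.21, -0.82], [-0.27, 0.19, -0.83], [-0.23, 0.16, -0.85], [-0.19, 0.14, -0.86], [-0.16, 0.11, -0.88], [-0.12, 0.08, -0.89]]
```

Tab gripped (theta 1.62, radius 168.6 mm as expected). Lowering along the arc.

>>> step_arm(
  targets=[
    [-0.73,0.51,0.12,0,0,0,0],
    [-0.73,0.52,0.07,0,0,0,0],
    [-0.73,0.52,0.02,0,0,0,0],
    [-0.73,0.52,-0.03,0,0,0,0],
    [-0.73,0.51,-0.07,0,0,0,0],
  ],
)

```text
time: 38.12
position: [0.5438, -0.3702, 0.2629]
tool_rot: [0.949, 2.992, -0.003]
ft_force: [1.4, -2.5, -0.0]
grip_width: 0.27
grip_force: 25.0
```

>>> step_arm(
  targets=[
    [-0.73,0.51,-0.12,0,0,0,0],
    [-0.72,0.51,-0.17,0,0,0,0],
    [-0.71,0.5,-0.22,0,0,0,0],
    [-0.7,0.49,-0.26,0,0,0,0],
    [-0.69,0.49,-0.31,0,0,0,0],
  ],
)

```text
time: 38.53
position: [0.5082, -0.3448, 0.252]
tool_rot: [0.949, 2.992, -0.001]
ft_force: [1.1, -1.8, 0.4]
grip_width: 0.272
grip_force: 25.0
```

>>> step_arm(
  targets=[
    [-0.67,0.48,-0.35,0,0,0,0],
    [-0.66,0.46,-0.39,0,0,0,0],
    [-0.64,0.45,-0.44,0,0,0,0],
    [-0.62,0.44,-0.48,0,0,0,0],
    [-0.6,0.42,-0.52,0,0,0,0],
  ],
)

```text
time: 38.95
position: [0.4763, -0.322, 0.2298]
tool_rot: [0.949, 2.993, -0.001]
ft_force: [1.4, -1.8, -1.8]
grip_width: 0.276
grip_force: 25.0
```

```bash
python3 arc.py 15 0.03
```

```text
pos [ 0.4763 -0.322   0.2298] close az 54.83 tilt z [ 0.0015 -0.001  -1.    ] t 38.95 q [-0.07  0.18  0.7   1.66 -0.12  1.35  1.61] F [ 1.4 -1.8 -1.8] M [-0.71 -0.39 -0.19] gw 0.276 gf 25.0
theta 0.822297688696007 radius 0.16821957324464082 lateral -0.00026800931410399936
[[-0.57, 0.4, -0.55], [-0.55, 0.39, -0.59], [-0.52, 0.37, -0.63], [-0.49, 0.35, -0.66], [-0.46, 0.33, -0.69], [-0.43, 0.31, -0.72], [-0.4, 0.28, -0.74], [-0.37, 0.26, -0.77], [-0.33, 0.24, -0.79], [-0.3, 0.21, -0.81], [-0.26, 0.19, -0.83], [-0.23, 0.16, -0.85], [-0.19, 0.14, -0.86], [-0.15, 0.11, -0.87], [-0.12, 0.08, -0.88]]
```

>>> step_arm(
  targets=[
    [-0.57,0.4,-0.55,0,0,0,0],
    [-0.55,0.39,-0.59,0,0,0,0],
    [-0.52,0.37,-0.63,0,0,0,0],
    [-0.49,0.35,-0.66,0,0,0,0],
    [-0.46,0.33,-0.69,0,0,0,0],
  ],
)

```text
time: 39.37
position: [0.4501, -0.3033, 0.198]
tool_rot: [0.949, 2.994, -0.001]
ft_force: [1.9, -4.4, -3.2]
grip_width: 0.273
grip_force: 25.0
```

>>> step_arm(
  targets=[
    [-0.43,0.31,-0.72,0,0,0,0],
    [-0.4,0.28,-0.74,0,0,0,0],
    [-0.37,0.26,-0.77,0,0,0,0],
    [-0.33,0.24,-0.79,0,0,0,0],
    [-0.3,0.21,-0.81,0,0,0,0],
  ],
)

```text
time: 39.78
position: [0.4318, -0.2903, 0.1597]
tool_rot: [0.949, 2.994, -0.0]
ft_force: [2.2, -3.3, -2.0]
grip_width: 0.268
grip_force: 25.0
```

```bash
python3 arc.py 8 0.0
```

```text
pos [ 0.4318 -0.2903  0.1597] close az 54.85 tilt z [ 7.e-04 -3.e-04 -1.e+00] t 39.78 q [-0.11  0.09  0.69  1.88 -0.06  1.2   1.56] F [ 2.2 -3.3 -2. ] M [-1.06 -0.83 -0.13] gw 0.268 gf 25.0
theta 0.28869130386130026 radius 0.16844777208179892 lateral 2.65819100395831e-05
[[-0.18, 0.13, -0.57], [-0.17, 0.12, -0.57], [-0.15, 0.1, -0.58], [-0.13, 0.09, -0.59], [-0.11, 0.08, -0.59], [-0.1, 0.07, -0.6], [-0.08, 0.06, -0.6], [-0.06, 0.04, -0.6]]
```

>>> step_arm(
  targets=[
    [-0.18,0.13,-0.57,0,0,0,0],
    [-0.17,0.12,-0.57,0,0,0,0],
    [-0.15,0.1,-0.58,0,0,0,0],
    [-0.13,0.09,-0.59,0,0,0,0],
    [-0.11,0.08,-0.59,0,0,0,0],
  ],
)

```text
time: 40.2
position: [0.4244, -0.285, 0.1309]
tool_rot: [-0.949, -2.995, -0.0]
ft_force: [1.5, -2.5, -0.9]
grip_width: 0.275
grip_force: 25.0
```

>>> step_arm(
  targets=[
    [-0.1,0.07,-0.6,0,0,0,0],
    [-0.08,0.06,-0.5,0,0,0,0],
    [-0.03,0.02,-0.3,0,0,0,0],
    [0,0,0,0,0,0,0],
    [0,0,0,0,0,0,0],
  ],
)

```text
time: 40.62
position: [0.4224, -0.2835, 0.1173]
tool_rot: [-0.949, -2.995, -0.0]
ft_force: [2.0, -2.7, -2.6]
grip_width: 0.268
grip_force: 25.0
```

```bash
python3 arc.py 4 -0.02
```

```text
pos [ 0.4224 -0.2835  0.1173] close az 54.85 tilt z [-2.e-04  2.e-04 -1.e+00] t 40.62 q [-0.11  0.11  0.69  1.95 -0.08  1.11  1.57] F [ 2.  -2.7 -2.6] M [-0.81 -0.57 -0.13] gw 0.268 gf 25.0
theta 0.026806540968540987 radius 0.16862658618668905 lateral 0.00010410510889358182
[[-0.02, 0.01, -0.2], [-0.02, 0.01, -0.2], [-0.02, 0.01, -0.2], [-0.01, 0.01, -0.2]]
```

>>> step_arm(
  targets=[
    [-0.01,0.01,-0.1,0,0,0,0],
    [-0.01,0.01,-0.1,0,0,0,0],
    [0,0,-0.1,0,0,0,0],
    [0,0,-0.1,0,0,0,0],
    [0,0,0,0,0,0,0],
  ],
)

```text
time: 41.03
position: [0.4224, -0.2835, 0.1165]
tool_rot: [0.949, 2.995, 0.003]
ft_force: [-6.6, 2.2, 22.0]
grip_width: 0.27
grip_force: 25.0
```

```bash
python3 arc.py
```

```text
pos [ 0.4224 -0.2835  0.1165] close az 54.84 tilt z [ 6.0e-04  1.9e-03 -1.0e+00] t 41.03 q [-0.1   0.11  0.69  1.95 -0.08  1.11  1.57] F [-6.6  2.2 22. ] M [ 0.2   1.25 -0.1 ] gw 0.27 gf 25.0
theta 0.022511022302614564 radius 0.16853707598458065 lateral 5.650356603435769e-05
```

Force rose to 22 N down, so the lid is on its seat. Easing off, releasing and lifting clear.

>>> step_arm(
  targets=[
    [0,0,0.25,0,0,0,0],
    [0,0,0,0,0,0,0.55],
    [0,0,0,0,0,0,0.55],
    [0,0,0,0,0,0,0.55],
    [0,0,0,0,0,0,0.55],
  ],
)

```text
time: 41.45
position: [0.4218, -0.2826, 0.1152]
tool_rot: [-0.947, -2.993, -0.001]
ft_force: [0.3, 0.5, -0.4]
grip_width: 0.485
grip_force: 0.0
```

>>> step_arm(
  targets=[
    [0,0,1,0,0,0,0.55],
    [0,0,4,0,0,0,0.55],
    [0,0,4,0,0,0,0.55],
    [0,0,4,0,0,0,0.55],
    [0,0,4,0,0,0,0.55],
  ],
)

```text
time: 41.87
position: [0.4216, -0.2833, 0.2883]
tool_rot: [0.949, 2.995, 0.001]
ft_force: [0.2, -0.8, 0.3]
grip_width: 0.547
grip_force: 0.0
```

>>> step_arm(
  targets=[
    [2,-1,0,0,0,0,0.55],
    [2,-1,0,0,0,0,0.55],
    [0,0,0,0,0,0,0.55],
    [0,0,0,0,0,0,0.55],
    [0,0,0,0,0,0,0.55],
  ],
)

```text
time: 42.28
position: [0.4614, -0.3033, 0.2856]
tool_rot: [-0.949, -2.993, 0.0]
ft_force: [1.0, -0.1, 0.4]
grip_width: 0.552
grip_force: 0.0
```

```bash
python3 - <<'E'
from h import *
import pickle
pose()
e=np.array([np.cos(YC),np.sin(YC)]);n=np.array([-e[1],e[0]]);b=np.array([.487,-.329])
for nm in('scene','side'):
    c0=pickle.load(open(nm+'0.pkl','rb'));c=snap(nm)
    for lab,c_ in(('before',c0),('now',c)):
        P=cloud(c_);a=(P[...,:2]-b)@e;l=(P[...,:2]-b)@n; r=[]
        for (a0,a1,l0,l1) in((-.095,-.07,-.008,.008),(-.05,-.035,-.06,.06),(.03,.05,-.06,.06)):
            m=(c_[1]>0)&(a>a0)&(a<a1)&(l>l0)&(l<l1)&(P[...,2]>.08); r.append((int(m.sum()),np.median(P[m][:,2]).round(4) if m.any() else None))
        # knob white pointer: bright pixels at top of knob
        im=c_[0].astype(int); k=(P[...,2]>.178)&(P[...,2]<.2)&(np.hypot(a,l)<.03)&(c_[1]>0); w=k&(im.min(2)>130)
        # dark bar main axis
        Q=np.c_[a[k],l[k]]; d=np.linalg.svd(Q-Q.mean(0),full_matrices=False)[2][0] if len(Q)>3 else None
        print(nm,lab,r,'bar',k.sum(),d,'pointer',w.sum(),a[w].mean() if w.any() else '',l[w].mean() if w.any() else '')
    strips(c,'r',.06,15)
c=snap('wrist');strips(c,'r',.06,30);pickle.dump(c,open('w11.pkl','wb'))
E
```

```text
pos [ 0.4614 -0.3033  0.2856] close az 54.82 tilt z [-1.6e-03  4.0e-04 -1.0e+00] t 42.28 q [-0.12  0.09  0.71  1.62 -0.06  1.45  1.55] F [ 1.  -0.1  0.4] M [-0.04  0.   -0.04] gw 0.552 gf 0.0
scene before [(61, np.float64(0.1381)), (284, np.float64(0.148)), (382, np.float64(0.148))] bar 128 [-0.61635396 -0.78746923] pointer 9 0.0019114168031727204 0.004246393057661449
scene now [(93, np.float64(0.14)), (1356, np.float64(0.4592)), (381, np.float64(0.148))] bar 142 [0.99998496 0.00548535] pointer 5 -0.010350471889157277 -0.0021541298621374355
r rect 422.0 -188.3 size 8.6 66.7 mean [ 421.9 -187.6] ang -33.95 bbox [251 178  28   5  70]
side before [(79, np.float64(0.1374)), (321, np.float64(0.1471)), (247, np.float64(0.147))] bar 164 [-0.61585101 -0.78786264] pointer 2 0.005287426448725315 0.007257300256922025
side now [(343, np.float64(0.4638)), (1738, np.float64(0.3397)), (258, np.float64(0.147))] bar 154 [-0.99971618 -0.02382365] pointer 3 -0.01351259224721249 -0.0015787476069673628
r rect 423.1 -179.5 size 7.8 69.4 mean [ 422.7 -179. ] ang -34.91 bbox [332 280  30  23 113]
r rect 425.3 -183.9 size 7.6 68.4 mean [ 424.3 -183. ] ang -34.57 bbox [381  53   9  64 368]
```

```bash
python3 - <<'E'
from h import *
import pickle
e=np.array([np.cos(YC),np.sin(YC)]);n=np.array([-e[1],e[0]]);b=np.array([.487,-.329])
for f in('w3','w11'):
    c=pickle.load(open(f+'.pkl','rb'));P=cloud(c);a=(P[...,:2]-b)@e;l=(P[...,:2]-b)@n
    for (a0,a1,l0,l1) in((-.092,-.065,-.008,.008),(-.05,-.03,-.06,.06),(-.03,-.024,-.06,.06)):
        m=(c[1]>0)&(a>a0)&(a<a1)&(l>l0)&(l<l1)&(P[...,2]>.12)&(P[...,2]<.17);print(f,m.sum(),P[m][:,2].mean().round(4),np.median(P[m][:,2]).round(4))
E
```

```text
w3 615 0.1399 0.1399
w3 3232 0.1497 0.1496
w3 950 0.1505 0.1501
w11 485 0.1397 0.1398
w11 2672 0.1497 0.1497
w11 771 0.1505 0.1501
```

Lid heights match the original shut state, the knob bar is in line with zero and the red strip is home. Handing in.

```bash
python3 -c "
from bench import ctrl
print(ctrl.close_job())"
```

```text
the job is handed in; nothing more can be done
None
```

The changeover is finished and handed in; no verdict came back. By my last measurements the knob is at zero, the lid is shut, all three fresh strips are home in the block and the red strip is home in the rack, but I viewed 15 pictures, one over the limit of 14.

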